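Probe the repaired board, then mix the coatings for it

TASK

Check the repaired phone board with the red probe: touch its tip to the black-ringed pad, then to the red-ringed pad, pressing for about half a second each, and lay the probe back in its rest as it lay before. Then mix the coating jars that are there one by one, red cap first, then yellow, then blue: turn the jar upside down so that the cap points down, keep it there for about a second, and stand it upright on the blue mat before taking the next one. Leave the other things on the bench alone, and let go of everything at the end.

Things in the scene. Friction and masses are not known exactly. Their poses are not given: they have to be found in the camera images.
- jar_red: eight-sided amber glass jar, 58 mm across flats, with a closed round red cap and a red band under its white label; may be absent. Glass up to 68 mm, cap (54 mm in diameter) from 72 to 96 mm (full height); about 140 to 280 g, centre of mass 30 mm up; grip two opposite flats (24 mm wide; one faces +x of its frame, then every 45 degrees). Origin: centre of its underside; z from base to cap.
- jar_yellow: eight-sided amber glass jar, 58 mm across flats, with a closed round yellow cap and a yellow band under its white label; may be absent. Glass up to 68 mm, cap (54 mm in diameter) from 72 to 96 mm (full height); about 140 to 280 g, centre of mass 30 mm up; grip two opposite flats (24 mm wide; one faces +x of its frame, then every 45 degrees). Origin: centre of its underside; z from base to cap.
- jar_blue: eight-sided amber glass jar, 58 mm across flats, with a closed round blue cap and a blue band under its white label; may be absent. Glass up to 68 mm, cap (54 mm in diameter) from 72 to 96 mm (full height); about 140 to 280 g, centre of mass 30 mm up; grip two opposite flats (24 mm wide; one faces +x of its frame, then every 45 degrees). Origin: centre of its underside; z from base to cap.
- mat: flat blue work mat lying on the bench, 150 mm (x) by 330 mm (y), 1 mm thick, fixed; its top counts as bench height (jars on it have their underside at z = 0). Origin: its centre. Three jars fit side by side along its y axis, 100 mm apart.
- board: black board holder, 90 mm (x) by 160 mm (y), 18 mm high, fixed to the bench; a green circuit board 56 by 110 mm lies on it (top 24 mm above the bench), held by two blue clamps at its ends (30 mm high, 63 mm either side of the middle along y). Origin: centre of its underside.
- pad_black (a point): centre of the top face of the round gold test pad with the black ring, 16 mm in diameter, 26 mm above the bench, rigid; 35 mm from the board's middle towards -y of the board. The touch is good within 9 mm of this point.
- pad_red (a point): the same kind of pad with the red ring, 35 mm from the board's middle towards +y of the board.
- probe: test probe, 60 g: red handle (100 mm long in x, 16 wide in y, 20 high in z) whose black neck goes on from its +x end and bends straight down to a steel tip. Origin: centre of the handle, 65 mm above the bench at the start; z up as it lies, x towards the bent end. Take it from above at its middle, between the forks of the rest.
- probe_tip (a point): the steel tip's end, 72 mm along x and 45 mm below the centre of the handle (in the probe's frame).
- rest: fixed probe rest: foot 100 by 70 mm, 12 mm high, two steel forks 10 mm thick, 36 mm either side of the middle along x. The handle lies on the fork floors, 55 mm up, along x, tip towards +x; the tines flare (26 mm apart at the floor, 37 at the top) and reach 75 mm high. Origin: centre of its underside; the probe belongs 65 mm straight above it.
- dispenser: bystander: square white dispenser bottle with a steel top, 55 by 55 mm, 87 mm high; origin at its underside
- suction: bystander: orange suction cup with a grip, 56 mm in diameter, 57 mm high; origin at its underside
- phone: bystander: folding phone standing half open, about 100 by 72 mm, 86 mm high; origin under its lower half
- driver: bystander: screwdriver lying on the bench

How it is judged:
By the outcome, as a careful person would: the job done as asked, in the order asked, and still so for the second after the job is handed in, with the robot touching nothing.
Of jar_red, jar_yellow, jar_blue only 2 to 3 are there at a start; the rules pass over those that are not, and their reading is None.
At some moment in a run one of jar_red, jar_yellow, jar_blue may be knocked a few centimetres aside while the robot is not near it.
It also fails if it takes over 210 s, if anything falls off the work surface, if the arm or the gripper's body presses on something with over 40 N, if the wrist force passes 120 N, or if a joint passes its speed limit or range.

ROBOT

A 6-joint arm with a two-finger parallel gripper is mounted at the origin on the work surface. World frame = base frame: x ahead of the robot, y to its left, z up, the work surface at z = 0. Lengths are in m, angles in rad, forces in N, time in s.
With the tool pointing down it reaches from about 0.375 to 0.9 m from the base axis. Payload 3.1 kg.
Tool frame: the origin (TCP) lies at the very end of the fingers, on their centre line; the grasp point (between the pads) lies behind it (bot.grip_depth is the z of the grasp point in the tool frame, in m); z points along the fingers, y is the line along which they close (so a half turn about z gives the same grasp; the last joint's range is limited). The gripper opens to 87 mm and grips with 3 to 60 N. Pads are 19 mm wide; open, the fingers measure 117 mm over their backs; the gripper's body (75 mm by 190 mm) begins 51 mm behind the grasp point.
Start: joints at [-1.325, 0.527, 1.433, -0, 1.181, -0.178], TCP at [0.257, -0.57, 0.223] pointing down, gripper open.
Joint ranges: [-3.08, 3.08], [-0.75, 2.2], [0.22, 2.44], [-1.43, 4.57], [0, 2.65], [-2.85, 2.85]. Speed limits (rad/s): [2.79, 2.79, 3.14, 3.14, 3.14, 3.14].

INTERFACE

Orientations are given as a unit quaternion [x, y, z, w].
In Python, from cell import observe, camera, calibration, bot gives the robot as it stands.
- The arm moves only by the tool apply_moves, never from a script. Its argument "steps" is a list of rows, each an object with "linear": the shift along the tool's x, y, z scaled (see below), a list of three; "delta_rot": the turn, a rotation vector about the tool's x, y, z scaled (see below), a list of three; "claw": the closure, from -1 (fully open) to 1 (shut). In form: [{"linear": [x, y, z], "delta_rot": [rx, ry, rz], "claw": claw}, ...]. A call has 1 to 20 rows; each row shifts and turns the commanded pose from where the row before left it, along the tool's axes as they then stand; what a row does not reach is not made up. The controller multiplies each number of a shift by 0.2 m and each number of a turn by 60 degrees. A row lasts 1/8 s, in which the tool goes at most 62.5 mm and 10.7 degrees, less where a joint would pass 70% of its speed; a pose out of reach is approached as far as the arm can. A call with a number of a shift or a turn outside -1 to 1 is refused whole. A call with a gripper value outside its range is refused whole. The fingers move at their own pace and stop on an object; "newtons" is the grip in N (left out, the last holds). Time passes only in rows, so rows that do not move let the fingers close. It gives the time, the measured TCP pose, the force, the opening and the grip force at its end, in the units of the state.
- observe(): the state, without advancing time (a new reading comes with each control period).
- camera(name): name is "scene" or "top"; returns the picture (420x560x3 uint8, red, green, blue); there is no depth.
- calibration(name): a dict with "K" (3x3 intrinsics, pixels), "cam_to_world" (4x4, takes a point from camera to world coordinates). Camera axes: x right, y down, z forward; pixel columns grow to the right and rows downward; lengths in m; the calibration is good to about 2 mm. A picture is of the moment at which its call begins. calibration takes no time and is no camera call.
- bot.finish_job(): hands the job in; it is judged then, once.
The state is a dict: "time": time; "qpos": joint angles; "joint_velocities": joint speeds; "effort": joint torques, N m; "eef_pos": TCP position; "ee_rot": TCP orientation; "wrist_force": force on the tool from outside, world axes, zero at the start; "torque": the same for the moment, N m; "grip_width": opening from 0.0 (shut) to 1.0 (fully open); "gripper_force": force on a finger pad.
Only numpy, scipy, OpenCV 4.12 (cv2) and the standard library are available. Lean on these libraries where they do the work, as an engineer would, in place of code of your own. Each camera call takes 0.05 s, during which the arm holds its last target. There are 200 camera calls.

## Working session

There is one attempt and no reset: what is moved stays moved. The work goes in short steps, Python scripts to look and compute and a tool call to move; the robot and the scene stay as the last step left them, time stands still between calls to the robot, and variables do not carry over. Pictures are saved under pics/ and viewed, at most 14 in all, crops included, and the job is handed in when it is done.

Besides the shell and the picture viewer there is one more tool, called after ">>>" in YAML: its name, and indented under it one key for each argument. apply_moves: Moves the arm, as the interface text tells. Shifts and turns lie within -1 to 1; 1 stands for 0.2 m of shift or 60 degrees of turn. Its arguments: {"type":"object","properties":{"steps":{"type":"array"},"newtons":{"type":"number"}},"required":["steps"]}

```bash
ls; mkdir -p pics; python3 - <<'E'
from cell import observe,camera,calibration,bot
import cv2
print(observe()); print(bot.grip_depth)
for n in("top","scene"):
    c=calibration(n);print(n,c["K"],c["cam_to_world"])
    cv2.imwrite(f"pics/{n}0.png",camera(n)[...,::-1])
E
```

```text
pics
{'time': 0.0, 'qpos': array([-1.32552661e+00,  5.28475944e-01,  1.43391358e+00, -3.60145018e-06,
        1.18136452e+00, -1.78470440e-01]), 'joint_velocities': array([ 7.73670032e-04, -1.28415822e-04,  1.25257291e-03, -5.24782780e-05,
       -8.08481938e-04,  8.96164084e-04]), 'effort': array([ 9.18484366e-04, -4.40040708e+01, -1.76593781e+01,  6.35178178e-02,
        5.82807348e-02, -1.65660977e-04]), 'eef_pos': array([ 0.25684528, -0.56898338,  0.22156203]), 'ee_rot': array([ 9.77638653e-01,  2.10289076e-01, -3.77523837e-05, -1.08003799e-03]), 'wrist_force': array([ 0.18492029, -0.76071176,  0.04896592]), 'torque': array([ 0.0418598 ,  0.02784011, -0.05237327]), 'gripper_force': 0.0, 'grip_width': 0.9999390288088958}
-0.0187
top [[396.82024664   0.         276.79452552]
 [  0.         396.82024664 212.13765228]
 [  0.           0.           1.        ]] [[ 0.00656049 -0.99691953  0.07815636  0.51476644]
 [-0.99940723 -0.00389523  0.03420548 -0.07616496]
 [-0.03379568 -0.07833443 -0.99635414  0.88148071]
 [ 0.          0.          0.          1.        ]]
scene [[526.96379553   0.         277.21493609]
 [  0.         526.96379553 204.26288906]
 [  0.           0.           1.        ]] [[ 0.83609721  0.43044373 -0.34008771  0.96524946]
 [ 0.54837948 -0.67261657  0.49685702 -0.59096738]
 [-0.01487964 -0.60191789 -0.79841935  0.89243443]
 [ 0.          0.          0.          1.        ]]
```

View pics/top0.png

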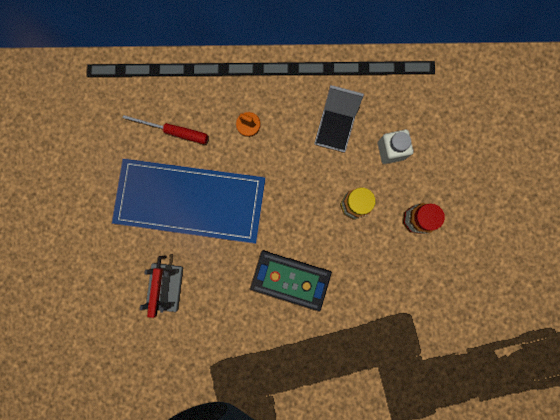

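View pics/scene0.png

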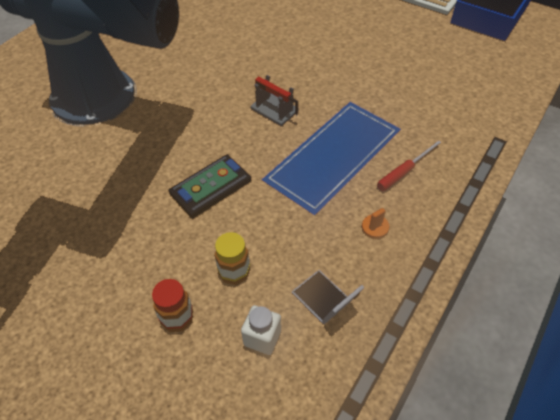

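The top view shows the red cap at (430,217), yellow at (361,201), and no blue jar. The mat is centred near (190,200), the board near (291,281), and the probe and rest near (160,287) with the tip up-image (+x). I'll enlarge these for measurement.

```bash
python3 - <<'E'
import cv2,numpy as np
t=cv2.imread("pics/top0.png");s=cv2.imread("pics/scene0.png")
def c(im,x,y,w,h,k):return cv2.resize(im[y:y+h,x:x+w],None,fx=k,fy=k,interpolation=cv2.INTER_CUBIC)
a=c(t,130,245,80,75,5);b=c(t,240,240,100,75,4)
d=c(s,245,70,60,60,5)[:300,:300];e=c(s,160,145,100,75,4)
m=np.zeros((600,800,3),np.uint8)
m[:375,:400]=a;m[:300,400:]=b;m[300:600,400:]=e;
m[375:,:400]=c(t,335,180,120,68,3.3334)[:225,:400]
cv2.imwrite("pics/m.png",m)
cv2.imwrite("pics/d.png",c(s,245,70,60,60,8))
E
```

```text
(no output)
```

View pics/m.png

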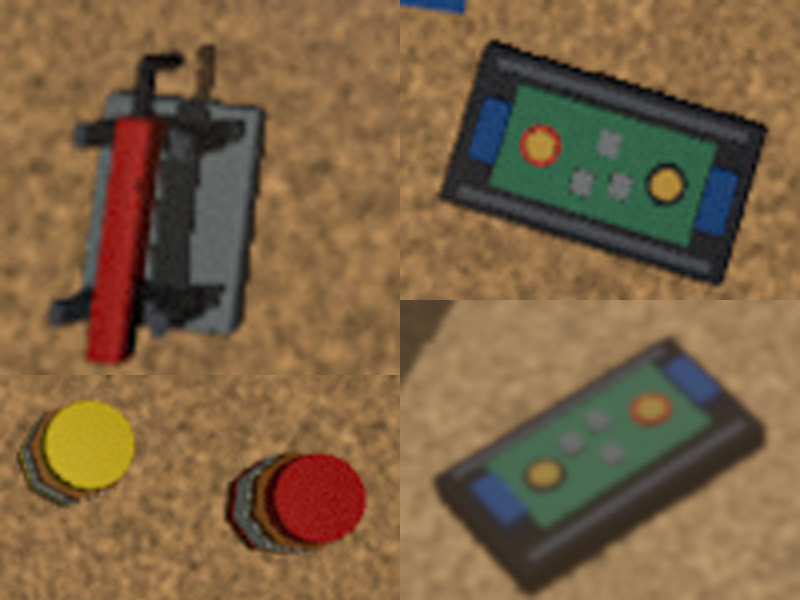

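View pics/d.png

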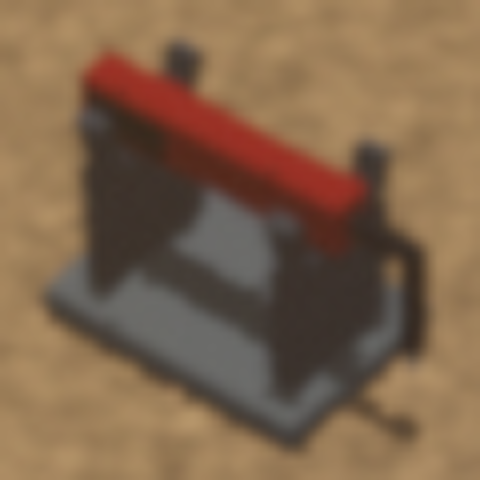

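Pads are at about (375,276) for red and (406.5,286) for black in the top view. The probe lies tip up-image. Now fitting silhouettes in both cameras.

```bash
cat > h.py <<'E'
import cv2,numpy as np
from scipy.optimize import minimize
from cell import observe,camera,calibration,bot
C={n:calibration(n) for n in("top","scene")}
def proj(n,P):
    T=np.linalg.inv(C[n]["cam_to_world"]);q=(np.atleast_2d(P)@T[:3,:3].T+T[:3,3])@C[n]["K"].T
    return q[:,:2]/q[:,2:]
def ray(n,uv,z):
    T=C[n]["cam_to_world"];d=T[:3,:3]@np.linalg.inv(C[n]["K"])@[*uv,1]
    return T[:3,3]+d*(z-T[2,3])/d[2]
def hsv(im):return cv2.cvtColor(im,cv2.COLOR_RGB2HSV)
def red(h):return (((h[...,0]<5)|(h[...,0]>172))&(h[...,1]>170)&(h[...,2]>60)).astype(np.uint8)
def yel(h):return ((h[...,0]>22)&(h[...,0]<34)&(h[...,1]>170)&(h[...,2]>90)).astype(np.uint8)
def box(n,m,x0,y0,x1,y1):
    o=np.zeros_like(m);o[y0:y1,x0:x1]=m[y0:y1,x0:x1];return o
def hullmask(n,P):
    m=np.zeros((1680,2240),np.uint8)
    cv2.fillConvexPoly(m,cv2.convexHull(((proj(n,P)+.5)*4-.5).round().astype(np.int32)),1)
    return cv2.resize(m.astype(np.float32),(560,420),interpolation=cv2.INTER_AREA)
def fit(pts,masks,x0,step):
    def cost(x):
        return sum(np.abs(hullmask(n,pts(x))-m).sum()/m.sum() for n,m in masks.items())
    sim=np.array([x0]+[np.array(x0)+np.eye(len(x0))[i]*step[i] for i in range(len(x0))])
    r=minimize(cost,x0,method="Nelder-Mead",options=dict(initial_simplex=sim,xatol=1e-4,fatol=1e-4));return r.x,r.fun
def handle(x,z=.065):
    c,s=np.cos(x[2]),np.sin(x[2])
    return [[x[0]+c*a-s*b,x[1]+s*a+c*b,z+e] for a in(-.05,.05) for b in(-.008,.008) for e in(-.01,.01)]
def cap(x,z0=.072):
    t=np.arange(0,6.28,.2);return [[x[0]+.027*np.cos(a),x[1]+.027*np.sin(a),z0+e] for a in t for e in(0,.024)]
def near(m,uv,r):
    o=np.zeros_like(m);u,v=map(int,uv);o[max(v-r,0):v+r,max(u-r,0):u+r]=m[max(v-r,0):v+r,max(u-r,0):u+r];return o
E
python3 - <<'E'
from h import *
print([a for a in dir(bot) if a[0]!='_'])
I={n:cv2.imread(f"pics/{n}0.png")[...,::-1].copy() for n in C}; H={n:hsv(I[n]) for n in C}
R={n:red(H[n]) for n in C};Y={n:yel(H[n]) for n in C}
uv={'top':(155,290),'scene':(273,88)}
m={n:near(R[n],uv[n],32 if n=='top' else 22) for n in C}
p=ray('top',(155,290),.07)
print('probe',[v.sum() for v in m.values()],fit(handle,m,[p[0],p[1],-.1],[.01,.01,.1]))
for nm,M,a,b in(('red',R,(430,216),(170,298)),('yel',Y,(361,201),(231,250))):
    m={'top':near(M['top'],a,18),'scene':near(M['scene'],b,24)}
    p=ray('top',a,.096);print(nm,[v.sum() for v in m.values()],fit(cap,m,[p[0],p[1]],[.01,.01]))
for n,r,b in(('top',(375,276.3),(406.5,286.2)),('scene',(222.5,172),(196,188.5))):
    # crop coords: top crop scale4 offset(240,240); given here directly below
    pass
def pc(x,y,ox,oy,k):return ((x+.5)/k-.5+ox,(y+.5)/k-.5+oy)
for n,r,b in(('top',pc(540-400,146,240,240,4),pc(666-400,185,240,240,4)),('scene',pc(651-400,408-300,160,145,4),pc(545-400,474-300,160,145,4))):
    r,b=ray(n,r,.026),ray(n,b,.026);print(n,'red',r,'blk',b,'d',np.linalg.norm(r-b),'mid',(r+b)/2,'yaw',np.degrees(np.arctan2(*(r-b)[:2]*[-1,1])))
for q in((122,159),(265,177),(256,242),(112,224)):print('mat',ray('top',q,.001))
E
```

```text
['IKError', 'finish_job', 'grip_depth']
probe [np.uint64(368), np.uint64(148)] (array([ 0.41592152,  0.20500765, -0.16212559]), np.float64(2.4521840114571094))
red [np.uint64(577), np.uint64(635)] (array([ 0.56940939, -0.35054791]), np.float64(0.7098119856984948))
yel [np.uint64(569), np.uint64(645)] (array([ 0.60059435, -0.21659369]), np.float64(0.3987489952452964))
top red [ 0.44469222 -0.04305716  0.026     ] blk [ 0.424773  -0.1102592  0.026    ] d 0.07009200960545066 mid [ 0.43473261 -0.07665818  0.026     ] yaw -16.51024545095207
scene red [ 0.44766563 -0.04179972  0.026     ] blk [ 0.42788311 -0.10876791  0.026     ] d 0.0698289820515424 mid [ 0.43777437 -0.07528382  0.026     ] yaw -16.45722933150362
mat [0.70403979 0.3081719  0.001     ]
mat [ 0.66285039 -0.01892614  0.001     ]
mat [ 5.17222066e-01 -2.29716323e-04  1.00000000e-03]
mat [0.55556905 0.3254461  0.001     ]
```

```bash
cat >> h.py <<'E'
def red(h):return (((h[...,0]<6)|(h[...,0]>170))&(h[...,1]>165)&(h[...,2]>40)).astype(np.uint8)
def big(m):
    k,l,st,_=cv2.connectedComponentsWithStats(m);return (l==1+st[1:,4].argmax()).astype(np.uint8)
E
python3 - <<'E'
from h import *
I={n:cv2.imread(f"pics/{n}0.png")[...,::-1].copy() for n in C}; H={n:hsv(I[n]) for n in C}
R={n:red(H[n]) for n in C}
uv={'top':(155,290),'scene':(273,88)}
m={n:big(near(R[n],uv[n],34 if n=='top' else 22)) for n in C}
for n in C:print(cv2.boundingRect(m[n]),m[n].sum(),H[n][tuple(np.array(uv[n])[::-1])])
best=min((fit(handle,m,[.42+dx,.205,a],[.015,.015,.15]) for a in(-.3,-.1,0,.2) for dx in(0,.02)),key=lambda r:r[1])
print(best); x=best[0]
for n in C:
  mm=hullmask(n,handle(x));ys,xs=np.where(mm>.5);print(n,mm.sum(),xs.min(),ys.min(),xs.max(),ys.max())
  print(n,fit(handle,{n:m[n]},x,[.01,.01,.1]))
m={'top':big(near(R['top'],(430,216),18)),'scene':big(near(R['scene'],(170,298),24))}
for n in C:print(cv2.boundingRect(m[n]),m[n].sum(), fit(cap,{n:m[n]},[.569,-.35],[.01,.01]))
vis=np.zeros((400,800,3),np.uint8)
for i,(n,u) in enumerate((('top',(155,290)),('scene',(273,88)))):
    a=I[n][...,::-1][u[1]-40:u[1]+40,u[0]-40:u[0]+40].copy();a=cv2.resize(a,(400,400),interpolation=0)
    for P in proj(n,handle(x)):cv2.circle(a,tuple(((P-u+40.5)*5).astype(int)),3,(255,255,0),-1)
    vis[:,i*400:i*400+400]=a
cv2.imwrite('pics/v.png',vis)
E
```

```text
(147, 268, 16, 50) 408 [  0 198 157]
(256, 77, 34, 20) 177 [  3 192 141]
(array([ 0.41265324,  0.20396321, -0.16152762]), np.float64(1.7917185942173481))
top 557.625 144 268 163 318
top (array([ 0.41268474,  0.20215058, -0.12268374]), np.float64(0.36642156862745096))
scene 425.875 254 74 289 102
scene (array([ 0.41100781,  0.21248773, -0.24854275]), np.float64(1.3502824858757063))
(415, 204, 30, 26) 627 (array([ 0.56905865, -0.35154255]), np.float64(0.12848883572567782))
(153, 280, 30, 28) 661 (array([ 0.56150017, -0.3454002 ]), np.float64(0.4061081694402421))
```

View pics/v.png

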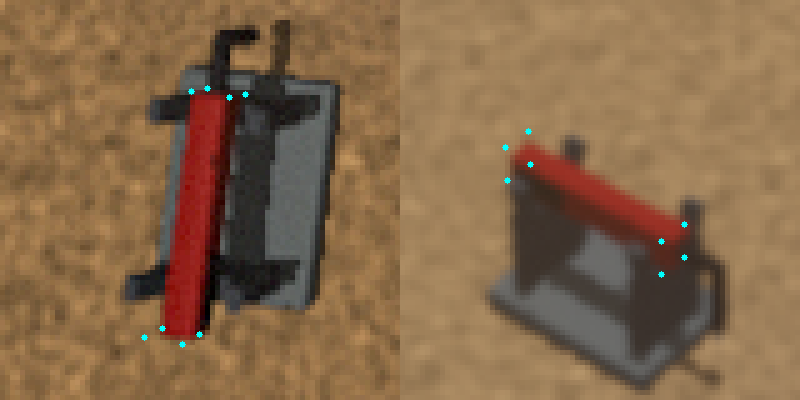

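The overlay shows the dark handle sides spoil the mask, so I'll use the bright top-face ends directly: top view (156.3,268.5) and (150.5,316.9), scene (288.2,94.2) and (256.8,78).

```bash
python3 - <<'E'
from h import *
for n,f,b in(('top',(156.1,268.7),(150.6,316.6)),('scene',(287.7,93.7),(256.3,77.7))):
    f,b=ray(n,f,.075),ray(n,b,.075);d=f-b;print(n,f,b,np.linalg.norm(d),(f+b)/2,np.degrees(np.arctan2(d[1],d[0])))
I={n:cv2.imread(f"pics/{n}0.png")[...,::-1].copy() for n in C}; H={n:hsv(I[n]) for n in C}
top=lambda x:[p for p in handle(x) if p[2]>.07]
m={}
for n,u in(('top',(155,290)),('scene',(273,88))):
    mm=big(near(red(H[n]),u,34 if n=='top' else 22)); v=I[n][...,0].astype(float); 
    t,_=cv2.threshold(I[n][...,0][mm>0],0,1,cv2.THRESH_OTSU);m[n]=mm*(I[n][...,0]>t);m[n]=mm if t<100 and 0 else m[n]
    print(n,t,m[n].sum(),fit(top,{n:m[n].astype(np.uint8)},[.416,.203,-.14],[.01,.01,.1]))
# rest foot corners in top view (m.png crop: /5+130,245), foot top z=.012
P=[((a+.5)/5+129.5,(b+.5)/5+244.5) for a,b in((112,92),(266,106),(238,333))]
W=[ray('top',p,.012) for p in P];print(W,np.linalg.norm(W[0]-W[1]),np.linalg.norm(W[2]-W[1]),(W[0]+W[2])/2)
P=[(245+(a+.5)/8-.5,70+(b+.5)/8-.5) for a,b in((45,293),(295,432))]
W=[ray('scene',p,.012) for p in P];print(W,np.linalg.norm(W[0]-W[1]))
E
```

```text
top [0.46144083 0.19687577 0.075     ] [0.36539488 0.2051624  0.075     ] 0.09640276644884463 [0.41341786 0.20101908 0.075     ] -4.931142081442591
scene [0.46225801 0.19785596 0.075     ] [0.36880929 0.20566166 0.075     ] 0.09377416223104129 [0.41553365 0.20175881 0.075     ] -4.774790711623582
top 106.0 322 (array([ 0.41368905,  0.20141423, -0.12177397]), np.float64(0.2406832298136646))
scene 132.0 129 (array([ 0.4181875,  0.2014375, -0.143125 ]), np.float64(0.5547480620155039))
[array([0.46963472, 0.2277061 , 0.012     ]), array([0.46409871, 0.15919819, 0.012     ]), array([0.36600631, 0.16900376, 0.012     ])] 0.06873121538358525 0.09858126970440408 [0.41782052 0.19835493 0.012     ]
[array([0.37059518, 0.17169219, 0.012     ]), array([0.46753726, 0.1622026 , 0.012     ])] 0.09740543209933508
```

```bash
cat >> h.py <<'E'
from scipy.spatial.transform import Rotation as Ro
def down(t):  # tool pointing down, tool x at world yaw t deg
    return Ro.from_euler('z',t,degrees=True)*Ro.from_euler('x',180,degrees=True)
def plan(wps,p=None,R=None):
    s=observe()
    if p is None:p,R=s["eef_pos"],Ro.from_quat(s["ee_rot"])
    print('t',round(s['time'],2),'now',np.round(p,4),'zdir',np.round(R.as_matrix()[:,2],3),'yaw x',np.degrees(np.arctan2(*R.as_matrix()[[1,0],0])).round(1),'q',s['qpos'].round(2),'F',s['wrist_force'].round(1),'w',round(s['grip_width'],3))
    for q,Rq in wps: # turn first, then shift in new frame; also shift in old frame
        q=np.array(q);rv=(R.inv()*Rq).as_rotvec(degrees=True)
        print('->',q,'turn deg',rv.round(1),'| shift/0.2 before turn',(R.inv().apply(q-p)/.2).round(3),'after',(Rq.inv().apply(q-p)/.2).round(3));p,R=q,Rq
E
python3 - <<'E'
from h import *
s=observe();R=Ro.from_quat(s["ee_rot"])
plan([((.46,-.1,.22),R),((.415,.2012,.2),down(174.9))])
E
```

```text
t 0.1 now [ 0.2569 -0.5691  0.2217] zdir [-0.     0.002 -1.   ] yaw x 24.3 q [-1.33  0.53  1.43 -0.    1.18 -0.18] F [ 0.  -1.2  0.4] w 0.998
-> [ 0.46 -0.1   0.22] turn deg [0. 0. 0.] | shift/0.2 before turn [ 1.89  -1.72   0.012] after [ 1.89  -1.72   0.012]
-> [0.415  0.2012 0.2   ] turn deg [-0.000e+00 -1.000e-01 -1.506e+02] | shift/0.2 before turn [ 0.414 -1.465  0.103] after [0.358 1.48  0.1  ]
```

>>> apply_moves:
  steps:
    - {"linear": [0.189,-0.172,0],"delta_rot": [0,0,0],"claw": -1}
    - {"linear": [0.189,-0.172,0],"delta_rot": [0,0,0],"claw": -1}
    - {"linear": [0.189,-0.172,0],"delta_rot": [0,0,0],"claw": -1}
    - {"linear": [0.189,-0.172,0],"delta_rot": [0,0,0],"claw": -1}
    - {"linear": [0.189,-0.172,0],"delta_rot": [0,0,0],"claw": -1}
    - {"linear": [0.189,-0.172,0],"delta_rot": [0,0,0],"claw": -1}
    - {"linear": [0.189,-0.172,0],"delta_rot": [0,0,0],"claw": -1}
    - {"linear": [0.189,-0.172,0],"delta_rot": [0,0,0],"claw": -1}
    - {"linear": [0.189,-0.172,0],"delta_rot": [0,0,0],"claw": -1}
    - {"linear": [0.189,-0.172,0],"delta_rot": [0,0,0],"claw": -1}
    - {"linear": [0.052,-0.183,0.01],"delta_rot": [0,0,0],"claw": -1}
    - {"linear": [0.052,-0.183,0.01],"delta_rot": [0,0,0],"claw": -1}
    - {"linear": [0.052,-0.183,0.01],"delta_rot": [0,0,0],"claw": -1}
    - {"linear": [0.052,-0.183,0.01],"delta_rot": [0,0,0],"claw": -1}
    - {"linear": [0.052,-0.183,0.01],"delta_rot": [0,0,0],"claw": -1}
    - {"linear": [0.052,-0.183,0.01],"delta_rot": [0,0,0],"claw": -1}
    - {"linear": [0.052,-0.183,0.01],"delta_rot": [0,0,0],"claw": -1}
    - {"linear": [0.052,-0.183,0.01],"delta_rot": [0,0,0],"claw": -1}

```text
time: 2.35
eef_pos: [0.4151, 0.2016, 0.2063]
ee_rot: [0.978, 0.21, -0.0, 0.0]
wrist_force: [0.6, 0.1, -0.5]
grip_width: 1.0
gripper_force: 0.0
```

>>> apply_moves:
  steps:
    - {"linear": [0,0,0],"delta_rot": [0,0,-0.1675],"claw": -1}
    - {"linear": [0,0,0],"delta_rot": [0,0,-0.1675],"claw": -1}
    - {"linear": [0,0,0],"delta_rot": [0,0,-0.1675],"claw": -1}
    - {"linear": [0,0,0],"delta_rot": [0,0,-0.1675],"claw": -1}
    - {"linear": [0,0,0],"delta_rot": [0,0,-0.1675],"claw": -1}
    - {"linear": [0,0,0],"delta_rot": [0,0,-0.1675],"claw": -1}
    - {"linear": [0,0,0],"delta_rot": [0,0,-0.1675],"claw": -1}
    - {"linear": [0,0,0],"delta_rot": [0,0,-0.1675],"claw": -1}
    - {"linear": [0,0,0],"delta_rot": [0,0,-0.1675],"claw": -1}
    - {"linear": [0,0,0],"delta_rot": [0,0,-0.1675],"claw": -1}
    - {"linear": [0,0,0],"delta_rot": [0,0,-0.1675],"claw": -1}
    - {"linear": [0,0,0],"delta_rot": [0,0,-0.1675],"claw": -1}
    - {"linear": [0,0,0],"delta_rot": [0,0,-0.1675],"claw": -1}
    - {"linear": [0,0,0],"delta_rot": [0,0,-0.1675],"claw": -1}
    - {"linear": [0,0,0],"delta_rot": [0,0,-0.1675],"claw": -1}
    - {"linear": [0,0,0],"delta_rot": [0,0,0],"claw": -1}
    - {"linear": [0,0,0],"delta_rot": [0,0,0],"claw": -1}

```text
time: 4.47
eef_pos: [0.4154, 0.2004, 0.2065]
ee_rot: [0.045, 0.999, -0.0, -0.0]
wrist_force: [0.7, -0.1, 0.5]
grip_width: 1.003
gripper_force: 0.0
```

```bash
python3 - <<'E'
from h import *
plan([((.415,.2012,.0463),down(174.9))])
E
```

```text
t 4.47 now [0.4154 0.2004 0.2065] zdir [-0. -0. -1.] yaw x 174.9 q [ 0.21  0.33  1.85  0.    0.96 -1.28] F [ 0.7 -0.1  0.5] w 1.003
-> [0.415  0.2012 0.0463] turn deg [-0. -0. -0.] | shift/0.2 before turn [0.002 0.004 0.801] after [0.002 0.004 0.801]
```

>>> apply_moves:
  steps:
    - {"linear": [0,0.004,0.16],"delta_rot": [0,0,0],"claw": -1}
    - {"linear": [0,0,0.16],"delta_rot": [0,0,0],"claw": -1}
    - {"linear": [0,0,0.16],"delta_rot": [0,0,0],"claw": -1}
    - {"linear": [0,0,0.13],"delta_rot": [0,0,0],"claw": -1}
    - {"linear": [0,0,0.1],"delta_rot": [0,0,0],"claw": -1}
    - {"linear": [0,0,0.09],"delta_rot": [0,0,0],"claw": -1}
    - {"linear": [0,0,0],"delta_rot": [0,0,0],"claw": -1}
    - {"linear": [0,0,0],"delta_rot": [0,0,0],"claw": -1}
  newtons: 25

```text
time: 5.48
eef_pos: [0.416, 0.2013, 0.0469]
ee_rot: [0.044, 0.999, 0.0, 0.0]
wrist_force: [0.5, -0.3, -0.2]
grip_width: 1.004
gripper_force: 0.0
```

>>> apply_moves:
  steps:
    - {"linear": [0,0,0],"delta_rot": [0,0,0],"claw": 1}
    - {"linear": [0,0,0],"delta_rot": [0,0,0],"claw": 1}
    - {"linear": [0,0,0],"delta_rot": [0,0,0],"claw": 1}
    - {"linear": [0,0,0],"delta_rot": [0,0,0],"claw": 1}
    - {"linear": [0,0,0],"delta_rot": [0,0,0],"claw": 1}
    - {"linear": [0,0,0],"delta_rot": [0,0,0],"claw": 1}
    - {"linear": [0,0,0],"delta_rot": [0,0,0],"claw": 1}
    - {"linear": [0,0,0],"delta_rot": [0,0,0],"claw": 1}

```text
time: 6.48
eef_pos: [0.4156, 0.2013, 0.0465]
ee_rot: [0.043, 0.999, 0.0, -0.0]
wrist_force: [0.4, 0.5, 0.3]
grip_width: 0.182
gripper_force: 25.0
```

```bash
python3 - <<'E'
from h import *
r=down(90)
plan([((.415,.2012,.15),down(174.9)),((.4263,-.0375,.15),r),((.4263,-.0375,.055),r)])
E
```

```text
t 6.47 now [0.4156 0.2013 0.0465] zdir [-0.  0. -1.] yaw x 175.0 q [ 0.21  0.63  1.98  0.    0.53 -1.28] F [0.4 0.5 0.3] w 0.182
-> [0.415  0.2012 0.15  ] turn deg [ 0.  -0.   0.1] | shift/0.2 before turn [ 0.003 -0.001 -0.517] after [ 0.003 -0.001 -0.517]
-> [ 0.4263 -0.0375  0.15  ] turn deg [ 0.  -0.  84.9] | shift/0.2 before turn [-0.162 -1.184 -0.   ] after [-1.194  0.057  0.   ]
-> [ 0.4263 -0.0375  0.055 ] turn deg [0. 0. 0.] | shift/0.2 before turn [ 0.    -0.     0.475] after [ 0.    -0.     0.475]
```

>>> apply_moves:
  steps:
    - {"linear": [0,0,-0.05],"delta_rot": [0,0,0],"claw": 1}
    - {"linear": [0,0,-0.12],"delta_rot": [0,0,0],"claw": 1}
    - {"linear": [0,0,-0.15],"delta_rot": [0,0,0],"claw": 1}
    - {"linear": [0,0,-0.15],"delta_rot": [0,0,0],"claw": 1}
    - {"linear": [0,0,-0.05],"delta_rot": [0,0,0],"claw": 1}
    - {"linear": [0,0,0],"delta_rot": [0,0,0.157],"claw": 1}
    - {"linear": [0,0,0],"delta_rot": [0,0,0.157],"claw": 1}
    - {"linear": [0,0,0],"delta_rot": [0,0,0.157],"claw": 1}
    - {"linear": [0,0,0],"delta_rot": [0,0,0.157],"claw": 1}
    - {"linear": [0,0,0],"delta_rot": [0,0,0.157],"claw": 1}
    - {"linear": [0,0,0],"delta_rot": [0,0,0.157],"claw": 1}
    - {"linear": [0,0,0],"delta_rot": [0,0,0.157],"claw": 1}
    - {"linear": [0,0,0],"delta_rot": [0,0,0.157],"claw": 1}
    - {"linear": [0,0,0],"delta_rot": [0,0,0.157],"claw": 1}

```text
time: 8.22
eef_pos: [0.415, 0.2011, 0.15]
ee_rot: [0.707, 0.707, -0.001, -0.0]
wrist_force: [-0.2, -0.1, -1.1]
grip_width: 0.181
gripper_force: 25.0
```

>>> apply_moves:
  steps:
    - {"linear": [-0.149,0.007,0],"delta_rot": [0,0,0],"claw": 1}
    - {"linear": [-0.149,0.007,0],"delta_rot": [0,0,0],"claw": 1}
    - {"linear": [-0.149,0.007,0],"delta_rot": [0,0,0],"claw": 1}
    - {"linear": [-0.149,0.007,0],"delta_rot": [0,0,0],"claw": 1}
    - {"linear": [-0.149,0.007,0],"delta_rot": [0,0,0],"claw": 1}
    - {"linear": [-0.149,0.007,0],"delta_rot": [0,0,0],"claw": 1}
    - {"linear": [-0.149,0.007,0],"delta_rot": [0,0,0],"claw": 1}
    - {"linear": [-0.149,0.007,0],"delta_rot": [0,0,0],"claw": 1}
    - {"linear": [0,0,0],"delta_rot": [0,0,0],"claw": 1}
    - {"linear": [0,0,0],"delta_rot": [0,0,0],"claw": 1}

```text
time: 9.48
eef_pos: [0.4271, -0.0365, 0.1502]
ee_rot: [0.706, 0.708, -0.0, -0.001]
wrist_force: [-0.4, -0.4, -1.4]
grip_width: 0.181
gripper_force: 25.0
```

```bash
python3 - <<'E'
from h import *
r=down(90)
plan([((.4263,-.0375,.06),r),((.4263,-.0375,.0523),r)])
vis=[]
R=Ro.from_quat(observe()["ee_rot"]);p=observe()["eef_pos"]
tip=p+R.apply([-.072,0,-.0187+.045]);print('tip',tip)
for n in C:
    im=camera(n)[...,::-1].copy();u=proj(n,tip)[0];print(u)
    a,b=(u-[50,50]).astype(int);k=im[b:b+100,a:a+100];k=cv2.resize(k,(400,400),interpolation=2)
    cv2.circle(k,tuple(((u-[a,b]+.5)*4).astype(int)),3,(255,255,0),1);vis.append(k)
cv2.imwrite('pics/tip.png',np.hstack(vis))
E
```

```text
t 9.47 now [ 0.4271 -0.0365  0.1502] zdir [-0.002  0.001 -1.   ] yaw x 90.2 q [-0.35  0.39  1.98  0.    0.77 -0.35] F [-0.4 -0.4 -1.4] w 0.181
-> [ 0.4263 -0.0375  0.06  ] turn deg [-0.1 -0.1  0.2] | shift/0.2 before turn [-0.005 -0.003  0.451] after [-0.005 -0.004  0.451]
-> [ 0.4263 -0.0375  0.0523] turn deg [0. 0. 0.] | shift/0.2 before turn [ 0.    -0.     0.038] after [ 0.    -0.     0.038]
tip [ 0.42733603 -0.10850097  0.12380636]
[307.26069023 290.03787516]
[188.87272283 156.76771044]
```

View pics/tip.png

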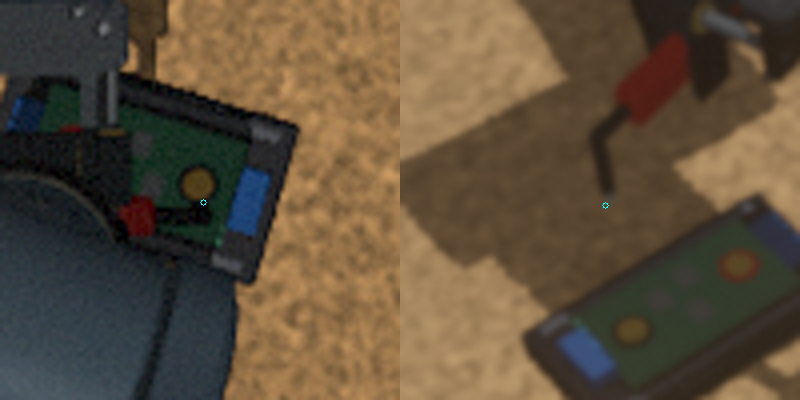

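The tip sits where predicted in both views (top about (203,205), scene about (606,198)). Descending onto the black pad.

>>> apply_moves:
  steps:
    - {"linear": [-0.005,-0.004,0.1],"delta_rot": [0,0,0],"claw": 1}
    - {"linear": [0,0,0.13],"delta_rot": [0,0,0],"claw": 1}
    - {"linear": [0,0,0.13],"delta_rot": [0,0,0],"claw": 1}
    - {"linear": [0,0,0.07],"delta_rot": [0,0,0],"claw": 1}
    - {"linear": [0,0,0.03],"delta_rot": [0,0,0],"claw": 1}
    - {"linear": [0,0,0.01],"delta_rot": [0,0,0],"claw": 1}
    - {"linear": [0,0,0],"delta_rot": [0,0,0],"claw": 1}

```text
time: 10.45
eef_pos: [0.4274, -0.038, 0.0569]
ee_rot: [0.705, 0.709, 0.0, 0.0]
wrist_force: [0.4, -0.3, -0.9]
grip_width: 0.182
gripper_force: 25.0
```

>>> apply_moves:
  steps:
    - {"linear": [0,0,0.01],"delta_rot": [0,0,0],"claw": 1}
    - {"linear": [0,0,0.01],"delta_rot": [0,0,0],"claw": 1}

```text
time: 10.7
eef_pos: [0.4273, -0.0382, 0.0528]
ee_rot: [0.706, 0.709, 0.0, 0.0]
wrist_force: [-0.7, -0.6, -0.5]
grip_width: 0.183
gripper_force: 25.0
```

>>> apply_moves:
  steps:
    - {"linear": [0,0,0.008],"delta_rot": [0,0,0],"claw": 1}
    - {"linear": [0,0,0],"delta_rot": [0,0,0],"claw": 1}

```text
time: 10.95
eef_pos: [0.4271, -0.038, 0.0511]
ee_rot: [0.706, 0.709, 0.0, 0.0]
wrist_force: [1.1, 1.5, 3.2]
grip_width: 0.179
gripper_force: 25.0
```

>>> apply_moves:
  steps:
    - {"linear": [0,0,0.005],"delta_rot": [0,0,0],"claw": 1}
    - {"linear": [0,0,0],"delta_rot": [0,0,0],"claw": 1}
    - {"linear": [0,0,0],"delta_rot": [0,0,0],"claw": 1}
    - {"linear": [0,0,0],"delta_rot": [0,0,0],"claw": 1}
    - {"linear": [0,0,0],"delta_rot": [0,0,0],"claw": 1}
    - {"linear": [0,0,0],"delta_rot": [0,0,0],"claw": 1}

```text
time: 11.7
eef_pos: [0.427, -0.0381, 0.05]
ee_rot: [0.706, 0.709, -0.0, -0.0]
wrist_force: [-0.7, 3.3, 3.2]
grip_width: 0.185
gripper_force: 25.0
```

```bash
python3 - <<'E'
from h import *
r=down(90)
plan([((.4271,-.038,.085),r),((.4465,.0296,.085),r),((.4465,.0296,.0515),r)])
E
```

```text
t 11.7 now [ 0.427  -0.0381  0.05  ] zdir [-0.  0. -1.] yaw x 90.3 q [-0.35  0.61  2.06 -0.    0.47 -0.36] F [-0.7  3.3  3.2] w 0.185
-> [ 0.4271 -0.038   0.085 ] turn deg [-0.  -0.   0.3] | shift/0.2 before turn [ 0.     0.    -0.175] after [ 0.     0.    -0.175]
-> [0.4465 0.0296 0.085 ] turn deg [0. 0. 0.] | shift/0.2 before turn [0.338 0.097 0.   ] after [0.338 0.097 0.   ]
-> [0.4465 0.0296 0.0515] turn deg [0. 0. 0.] | shift/0.2 before turn [ 0.    -0.     0.168] after [ 0.    -0.     0.168]
```

>>> apply_moves:
  steps:
    - {"linear": [0,0,-0.075],"delta_rot": [0,0,0],"claw": 1}
    - {"linear": [0,0,-0.1],"delta_rot": [0,0,0],"claw": 1}
    - {"linear": [0.112,0.032,0],"delta_rot": [0,0,0],"claw": 1}
    - {"linear": [0.112,0.032,0],"delta_rot": [0,0,0],"claw": 1}
    - {"linear": [0.114,0.033,0],"delta_rot": [0,0,0],"claw": 1}
    - {"linear": [0,0,0],"delta_rot": [0,0,0],"claw": 1}
    - {"linear": [0,0,0.08],"delta_rot": [0,0,0],"claw": 1}
    - {"linear": [0,0,0.05],"delta_rot": [0,0,0],"claw": 1}
    - {"linear": [0,0,0.015],"delta_rot": [0,0,0],"claw": 1}
    - {"linear": [0,0,0],"delta_rot": [0,0,0],"claw": 1}
  newtons: 35

```text
time: 12.95
eef_pos: [0.4461, 0.0292, 0.0557]
ee_rot: [0.706, 0.708, -0.0, -0.0]
wrist_force: [0.6, 0.1, -1.2]
grip_width: 0.18
gripper_force: 35.0
```

>>> apply_moves:
  steps:
    - {"linear": [0,0,0.01],"delta_rot": [0,0,0],"claw": 1}
    - {"linear": [0,0,0.005],"delta_rot": [0,0,0],"claw": 1}
    - {"linear": [0,0,0],"delta_rot": [0,0,0],"claw": 1}

```text
time: 13.32
eef_pos: [0.4463, 0.0296, 0.0531]
ee_rot: [0.706, 0.709, 0.0, 0.0]
wrist_force: [-0.2, -0.9, -0.8]
grip_width: 0.178
gripper_force: 35.0
```

>>> apply_moves:
  steps:
    - {"linear": [0,0,0.008],"delta_rot": [0,0,0],"claw": 1}
    - {"linear": [0,0,0.006],"delta_rot": [0,0,0],"claw": 1}
    - {"linear": [0,0,0],"delta_rot": [0,0,0],"claw": 1}

```text
time: 13.7
eef_pos: [0.4463, 0.0297, 0.0503]
ee_rot: [0.706, 0.709, 0.0, 0.0]
wrist_force: [0.2, 1.3, 2.4]
grip_width: 0.18
gripper_force: 35.0
```

>>> apply_moves:
  steps:
    - {"linear": [0,0,0.005],"delta_rot": [0,0,0],"claw": 1}
    - {"linear": [0,0,0],"delta_rot": [0,0,0],"claw": 1}
    - {"linear": [0,0,0],"delta_rot": [0,0,0],"claw": 1}
    - {"linear": [0,0,0],"delta_rot": [0,0,0],"claw": 1}
    - {"linear": [0,0,0],"delta_rot": [0,0,0],"claw": 1}
    - {"linear": [0,0,0],"delta_rot": [0,0,0],"claw": 1}

```text
time: 14.45
eef_pos: [0.4464, 0.0297, 0.0495]
ee_rot: [0.706, 0.709, 0.0, 0.0]
wrist_force: [-0.8, 2.3, 5.0]
grip_width: 0.183
gripper_force: 35.0
```

```bash
python3 - <<'E'
from h import *
a=down(174.9)
plan([((.4463,.0297,.15),down(90)),((.4156,.2013,.15),a),((.4156,.2013,.0475),a)])
E
```

```text
t 14.45 now [0.4464 0.0297 0.0495] zdir [ 0.001  0.    -1.   ] yaw x 90.3 q [-0.18  0.62  2.01  0.    0.51 -0.19] F [-0.8  2.3  5. ] w 0.183
-> [0.4463 0.0297 0.15  ] turn deg [ 0.  -0.   0.3] | shift/0.2 before turn [-0.    -0.    -0.503] after [-0.    -0.    -0.503]
-> [0.4156 0.2013 0.15  ] turn deg [ -0.    0.  -84.9] | shift/0.2 before turn [ 0.858 -0.153 -0.   ] after [0.229 0.841 0.   ]
-> [0.4156 0.2013 0.0475] turn deg [0. 0. 0.] | shift/0.2 before turn [ 0.    -0.     0.512] after [ 0.    -0.     0.512]
```

>>> apply_moves:
  steps:
    - {"linear": [0,0,-0.08],"delta_rot": [0,0,0],"claw": 1}
    - {"linear": [0,0,-0.14],"delta_rot": [0,0,0],"claw": 1}
    - {"linear": [0,0,-0.14],"delta_rot": [0,0,0],"claw": 1}
    - {"linear": [0,0,-0.14],"delta_rot": [0,0,0],"claw": 1}
    - {"linear": [0.143,-0.0255,0],"delta_rot": [0,0,0],"claw": 1}
    - {"linear": [0.143,-0.0255,0],"delta_rot": [0,0,0],"claw": 1}
    - {"linear": [0.143,-0.0255,0],"delta_rot": [0,0,0],"claw": 1}
    - {"linear": [0.143,-0.0255,0],"delta_rot": [0,0,0],"claw": 1}
    - {"linear": [0.143,-0.0255,0],"delta_rot": [0,0,0],"claw": 1}
    - {"linear": [0.143,-0.0255,0],"delta_rot": [0,0,0],"claw": 1}

```text
time: 15.7
eef_pos: [0.4143, 0.2017, 0.1488]
ee_rot: [0.706, 0.709, -0.0, -0.0]
wrist_force: [0.4, 0.7, -0.2]
grip_width: 0.179
gripper_force: 35.0
```

>>> apply_moves:
  steps:
    - {"linear": [0,0,0],"delta_rot": [0,0,-0.157],"claw": 1}
    - {"linear": [0,0,0],"delta_rot": [0,0,-0.157],"claw": 1}
    - {"linear": [0,0,0],"delta_rot": [0,0,-0.157],"claw": 1}
    - {"linear": [0,0,0],"delta_rot": [0,0,-0.157],"claw": 1}
    - {"linear": [0,0,0],"delta_rot": [0,0,-0.157],"claw": 1}
    - {"linear": [0,0,0],"delta_rot": [0,0,-0.157],"claw": 1}
    - {"linear": [0,0,0],"delta_rot": [0,0,-0.157],"claw": 1}
    - {"linear": [0,0,0],"delta_rot": [0,0,-0.157],"claw": 1}
    - {"linear": [0,0,0],"delta_rot": [0,0,-0.157],"claw": 1}
    - {"linear": [0,0,0],"delta_rot": [0,0,0],"claw": 1}
    - {"linear": [0,0,0],"delta_rot": [0,0,0],"claw": 1}

```text
time: 17.08
eef_pos: [0.4146, 0.2009, 0.149]
ee_rot: [0.045, 0.999, -0.0, -0.0]
wrist_force: [-0.1, 0.1, 0.7]
grip_width: 0.182
gripper_force: 35.0
```

```bash
python3 - <<'E'
from h import *
a=down(174.9)
plan([((.4156,.2013,.15),a),((.4156,.2013,.0475),a)])
E
```

```text
t 17.07 now [0.4146 0.2009 0.149 ] zdir [-0.001 -0.    -1.   ] yaw x 174.9 q [ 0.21  0.43  1.91 -0.    0.8  -1.27] F [-0.1  0.1  0.7] w 0.182
-> [0.4156 0.2013 0.15  ] turn deg [-0. -0. -0.] | shift/0.2 before turn [-0.005  0.002 -0.005] after [-0.005  0.002 -0.005]
-> [0.4156 0.2013 0.0475] turn deg [0. 0. 0.] | shift/0.2 before turn [ 0.    -0.     0.512] after [ 0.    -0.     0.512]
```

>>> apply_moves:
  steps:
    - {"linear": [-0.004,0.002,0.1],"delta_rot": [0,0,0],"claw": 1}
    - {"linear": [0,0,0.12],"delta_rot": [0,0,0],"claw": 1}
    - {"linear": [0,0,0.12],"delta_rot": [0,0,0],"claw": 1}
    - {"linear": [0,0,0.08],"delta_rot": [0,0,0],"claw": 1}
    - {"linear": [0,0,0.05],"delta_rot": [0,0,0],"claw": 1}
    - {"linear": [0,0,0.03],"delta_rot": [0,0,0],"claw": 1}
    - {"linear": [0,0,0],"delta_rot": [0,0,0],"claw": 1}
    - {"linear": [0,0,0],"delta_rot": [0,0,0],"claw": 1}

```text
time: 18.08
eef_pos: [0.416, 0.2014, 0.0496]
ee_rot: [0.043, 0.999, 0.0, 0.0]
wrist_force: [0.8, -1.2, -0.4]
grip_width: 0.176
gripper_force: 35.0
```

>>> apply_moves:
  steps:
    - {"linear": [0,0,0.008],"delta_rot": [0,0,0],"claw": 1}
    - {"linear": [0,0,0.006],"delta_rot": [0,0,0],"claw": 1}
    - {"linear": [0,0,0],"delta_rot": [0,0,0],"claw": 1}

```text
time: 18.45
eef_pos: [0.416, 0.2014, 0.0468]
ee_rot: [0.043, 0.999, 0.0, 0.0]
wrist_force: [0.5, -0.7, 4.6]
grip_width: 0.182
gripper_force: 35.0
```

Seated on the forks (about 5 N). I'll release slowly, then lift.

>>> apply_moves:
  steps:
    - {"linear": [0,0,0],"delta_rot": [0,0,0],"claw": 0.6}
    - {"linear": [0,0,0],"delta_rot": [0,0,0],"claw": 0.4}
    - {"linear": [0,0,0],"delta_rot": [0,0,0],"claw": 0}
    - {"linear": [0,0,0],"delta_rot": [0,0,0],"claw": -0.5}
    - {"linear": [0,0,0],"delta_rot": [0,0,0],"claw": -1}
    - {"linear": [0,0,0],"delta_rot": [0,0,0],"claw": -1}
    - {"linear": [0,0,0],"delta_rot": [0,0,0],"claw": -1}
    - {"linear": [0,0,-0.1],"delta_rot": [0,0,0],"claw": -1}
    - {"linear": [0,0,-0.2],"delta_rot": [0,0,0],"claw": -1}
    - {"linear": [0,0,-0.2],"delta_rot": [0,0,0],"claw": -1}
    - {"linear": [0,0,-0.2],"delta_rot": [0,0,0],"claw": -1}
    - {"linear": [0,0,-0.2],"delta_rot": [0,0,0],"claw": -1}

```text
time: 19.95
eef_pos: [0.4153, 0.2013, 0.2277]
ee_rot: [0.043, 0.999, 0.0, -0.0]
wrist_force: [0.5, 0.5, -0.1]
grip_width: 1.004
gripper_force: 0.0
```

```bash
python3 - <<'E'
from h import *
plan([])
I={n:camera(n)[...,::-1].copy() for n in C}
for n in C:cv2.imwrite(f"pics/{n}1.png",I[n])
# jar caps
H={n:hsv(I[n][...,::-1].copy()) for n in C}
for nm,f,a,b in(('red',red,(430,216),(170,298)),('yel',yel,(361,201),(231,250))):
    m={'top':big(near(f(H['top']),a,30)),'scene':big(near(f(H['scene']),b,40))}
    p=ray('top',a,.096)
    print(nm,[int(v.sum()) for v in m.values()],fit(cap,m,[p[0],p[1]],[.01,.01]),[fit(cap,{n:m[n]},[p[0],p[1]],[.01,.01]) for n in m])
cr=lambda im,x,y:cv2.resize(im[y-30:y+30,x-30:x+30],(400,400),interpolation=2)
t,s=I['top'],I['scene']
cv2.imwrite('pics/j.png',cv2.resize(np.vstack([np.hstack([cr(s,170,305),cr(s,231,257)]),np.hstack([cr(s,273,95),cr(t,155,290)])]),(600,600)))
E
```

```text
t 19.95 now [0.4153 0.2013 0.2277] zdir [-0.  0. -1.] yaw x 175.0 q [ 0.21  0.3   1.82  0.    1.02 -1.28] F [ 0.5  0.5 -0.1] w 1.004
red [540, 626] (array([ 0.52990962, -0.34509952]), np.float64(0.7711483848065317)) [(array([ 0.52890822, -0.34469778]), np.float64(0.31539351851851855)), (array([ 0.51949535, -0.33818871]), np.float64(0.4326078274760383))]
yel [569, 643] (array([ 0.60034332, -0.21594158]), np.float64(0.3988233770741827)) [(array([ 0.60058335, -0.21693746]), np.float64(0.12906414762741653)), (array([ 0.60036669, -0.21310694]), np.float64(0.25544323483670295))]
```

View pics/j.png

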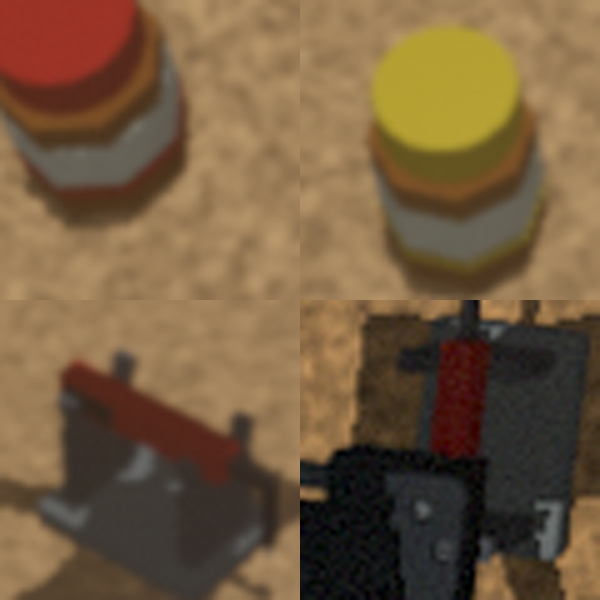

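The probe is back in its rest. The red jar has been knocked: it is now near (0.53,-0.345), while yellow is unchanged. Red's front base edge runs from about (152,315) to (165,312.6), and yellow's front base vertex is about (234,283).

```bash
cat >> h.py <<'E'
def disc(x,z=.096):
    t=np.arange(0,6.28,.1);return [[x[0]+.027*np.cos(a),x[1]+.027*np.sin(a),z] for a in t]
def capfit(im,f,uv,r,z=.096):
    out={}
    for n in im:
        m=big(near(f(hsv(im[n])),uv[n],r)); v=im[n].max(2)
        t,_=cv2.threshold(v[m>0],0,1,cv2.THRESH_OTSU)
        ys,xs=np.where(m>0)
        p=ray(n,(xs.mean(),ys.mean()),z)[:2]
        full=fit(lambda x:cap(x,z-.024),{n:m},p,[.008,.008]); b=big((m*(v>t)).astype(np.uint8)); d=fit(lambda x:disc(x,z),{n:b},p,[.008,.008])
        out[n]=(full,d)
    return out
E
python3 - <<'E'
from h import *
I={n:cv2.imread(f"pics/{n}1.png")[...,::-1].copy() for n in C}
c={}
for nm,f,uv in(('red',red,{'top':(430,234),'scene':(160,290)}),('yel',yel,{'top':(361,201),'scene':(231,250)})):
    o=capfit(I,f,uv,28);print(nm)
    for n in o:print(n,[(x[0].round(4),round(x[1],3)) for x in o[n]])
    c[nm]=o['top'][1][0]
a,b=ray('scene',(152,315),0),ray('scene',(165,312.6),0);d=b-a;print('red edge',a,b,np.linalg.norm(d),np.degrees(np.arctan2(d[1],d[0]))%45)
v=ray('scene',(233.5,282),0);print('yel v',v)
def octo(x,y,yaw,z):
    t=np.radians(yaw+22.5+45*np.arange(8));return np.c_[x+.0314*np.cos(t),y+.0314*np.sin(t),0*t+z]
vis=[]
for (x,y),ys,u in(((.527,-.342),(0,15,30),(165,295)),((.600,-.2155),(0,15,30),(231,257))):
    for yw in ys:
        k=cv2.resize(I['scene'][u[1]-32:u[1]+32,u[0]-32:u[0]+32],(266,266),interpolation=2)[...,::-1].copy();s=266/64
        for z in(0,.068):
            cv2.polylines(k,[((proj('scene',octo(x,y,yw,z))-np.array(u)+32.5)*s).astype(np.int32)],True,(255,255,0),1)
        vis.append(k)
cv2.imwrite('pics/o.png',np.vstack([np.hstack(vis[:3]),np.hstack(vis[3:])]))
E
```

```text
red
top [(array([ 0.5284, -0.345 ]), np.float64(0.129)), (array([ 0.528 , -0.3448]), np.float64(0.084))]
scene [(array([ 0.5266, -0.3411]), np.float64(0.442)), (array([ 0.53  , -0.3438]), np.float64(0.177))]
yel
top [(array([ 0.6009, -0.2171]), np.float64(0.13)), (array([ 0.6009, -0.2166]), np.float64(0.121))]
scene [(array([ 0.6002, -0.2147]), np.float64(0.256)), (array([ 0.6038, -0.2162]), np.float64(0.13))]
red edge [ 0.53102582 -0.37283193  0.        ] [ 0.54803025 -0.35615626  0.        ] 0.02381655983050322 44.440752283260615
yel v [ 0.61678028 -0.23625982  0.        ]
```

View pics/o.png

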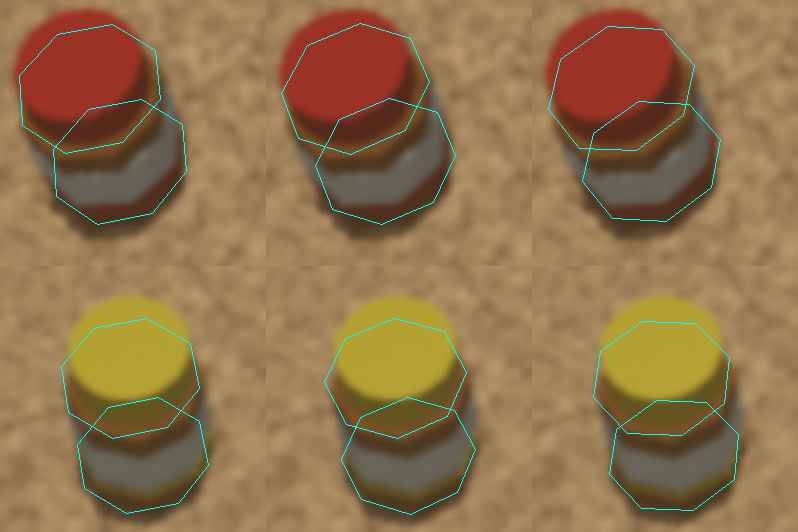

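The overlays suggest flats at about 35° for the red jar (centre about (0.529,-0.344)) and about 12° for yellow. Next, a quick kinematic fit for planning the flip.

```bash
python3 - <<'E'
import numpy as np
D=[([-1.3255,.5285,1.4339,1.1814],(.2568,-.5690,.2216)),([.21,.33,1.85,.96],(.4154,.2004,.2065)),([.21,.63,1.98,.53],(.4156,.2013,.0465)),([-.35,.39,1.98,.77],(.4271,-.0365,.1502)),([-.35,.61,2.06,.47],(.427,-.0381,.05)),([.21,.30,1.82,1.02],(.4153,.2013,.2277)),([-.18,.62,2.01,.51],(.4464,.0297,.0495)),([.21,.43,1.91,.8],(.4146,.2009,.149))]
A=[];b=[]
for q,p in D:
    dx=np.hypot(p[0],p[1]);lat=dx*np.sin(np.arctan2(p[1],p[0])-q[0]);r=np.sqrt(dx**2-lat**2);t=q[1]+q[2]
    A+=[[1,0,np.sin(q[1]),np.sin(t)],[0,1,np.cos(q[1]),np.cos(t)]];b+=[r,p[2]];print(round(lat,4),round(r,4))
x,res,rk,sv=np.linalg.lstsq(np.array(A),np.array(b),rcond=None);print(x,sv,(np.array(A)@x-b).round(3))
E
```

```text
0.1109 0.6143
0.1094 0.448
0.1102 0.4484
0.1122 0.4137
0.1106 0.4142
0.1103 0.4481
0.1091 0.4339
0.1101 0.4474
[0.00221095 0.00579666 0.4412576  0.37220471] [4.27245299 3.66702774 0.48812256 0.24655492] [-0.046  0.023  0.002  0.004  0.002 -0.005  0.016 -0.003  0.01  -0.014
  0.002  0.005  0.007 -0.009  0.006 -0.001]
```

>>> apply_moves:
  steps:
    - {"linear": [0,0,-0.2],"delta_rot": [0,0,0],"claw": -1}
    - {"linear": [0,0,-0.2],"delta_rot": [0,0,0],"claw": -1}
    - {"linear": [0,0,-0.2],"delta_rot": [0,0,0],"claw": -1}
    - {"linear": [0.064,0.208,-0.019],"delta_rot": [-0.159,0.049,0],"claw": -1}
    - {"linear": [0.064,0.208,-0.019],"delta_rot": [-0.159,0.049,0],"claw": -1}
    - {"linear": [0.064,0.208,-0.019],"delta_rot": [-0.159,0.049,0],"claw": -1}
    - {"linear": [0,0,0],"delta_rot": [0,0,0],"claw": -1}

```text
time: 20.92
eef_pos: [0.3891, 0.3232, 0.3785]
ee_rot: [0.043, 0.965, 0.249, -0.066]
wrist_force: [0.1, -0.7, -0.2]
grip_width: 1.001
gripper_force: 0.0
```

```bash
python3 - <<'E'
from h import *
plan([])
E
```

```text
t 20.93 now [0.3891 0.3232 0.3785] zdir [-0.106  0.486 -0.867] yaw x 177.1 q [ 0.15  0.16  1.67  0.53  1.38 -1.46] F [ 0.1 -0.7 -0.2] w 1.001
```

>>> apply_moves:
  steps:
    - {"linear": [-0.064,-0.208,-0.019],"delta_rot": [0.159,-0.049,0],"claw": -1}
    - {"linear": [-0.064,-0.208,-0.019],"delta_rot": [0.159,-0.049,0],"claw": -1}
    - {"linear": [-0.064,-0.208,-0.019],"delta_rot": [0.159,-0.049,0],"claw": -1}
    - {"linear": [0,0,0],"delta_rot": [0,0,0.167],"claw": -1}
    - {"linear": [0,0,0],"delta_rot": [0,0,0.167],"claw": -1}
    - {"linear": [0,0,0],"delta_rot": [0,0,0.167],"claw": -1}
    - {"linear": [0,0,0],"delta_rot": [0,0,0.167],"claw": -1}
    - {"linear": [0,0,0],"delta_rot": [0,0,0.167],"claw": -1}
    - {"linear": [0,0,0],"delta_rot": [0,0,0],"claw": -1}
    - {"linear": [0,0,0],"delta_rot": [0,0,0],"claw": -1}

```text
time: 22.18
eef_pos: [0.4156, 0.201, 0.346]
ee_rot: [0.461, 0.887, -0.001, 0.0]
wrist_force: [0.0, 0.7, -0.5]
grip_width: 1.002
gripper_force: 0.0
```

```bash
python3 - <<'E'
from h import *
a=down(125)
plan([((.529,-.344,.2),a),((.529,-.344,.033),a)])
E
```

```text
t 22.18 now [0.4156 0.201  0.346 ] zdir [-0.    -0.002 -1.   ] yaw x 125.1 q [ 0.21  0.16  1.65 -0.    1.33 -0.4 ] F [ 0.   0.7 -0.5] w 1.002
-> [ 0.529 -0.344  0.2  ] turn deg [-0.1  0.1  0.1] | shift/0.2 before turn [-2.555 -1.102  0.734] after [-2.557 -1.099  0.73 ]
-> [ 0.529 -0.344  0.033] turn deg [0. 0. 0.] | shift/0.2 before turn [ 0.    -0.     0.835] after [ 0.    -0.     0.835]
```

>>> apply_moves:
  steps:
    - {"linear": [-0.1966,-0.0846,0.056],"delta_rot": [0,0,0],"claw": -1}
    - {"linear": [-0.1966,-0.0846,0.056],"delta_rot": [0,0,0],"claw": -1}
    - {"linear": [-0.1966,-0.0846,0.056],"delta_rot": [0,0,0],"claw": -1}
    - {"linear": [-0.1966,-0.0846,0.056],"delta_rot": [0,0,0],"claw": -1}
    - {"linear": [-0.1966,-0.0846,0.056],"delta_rot": [0,0,0],"claw": -1}
    - {"linear": [-0.1966,-0.0846,0.056],"delta_rot": [0,0,0],"claw": -1}
    - {"linear": [-0.1966,-0.0846,0.056],"delta_rot": [0,0,0],"claw": -1}
    - {"linear": [-0.1966,-0.0846,0.056],"delta_rot": [0,0,0],"claw": -1}
    - {"linear": [-0.1966,-0.0846,0.056],"delta_rot": [0,0,0],"claw": -1}
    - {"linear": [-0.1966,-0.0846,0.056],"delta_rot": [0,0,0],"claw": -1}
    - {"linear": [-0.1966,-0.0846,0.056],"delta_rot": [0,0,0],"claw": -1}
    - {"linear": [-0.1966,-0.0846,0.056],"delta_rot": [0,0,0],"claw": -1}
    - {"linear": [-0.1966,-0.0846,0.056],"delta_rot": [0,0,0],"claw": -1}
    - {"linear": [0,0,0],"delta_rot": [0,0,0],"claw": -1}

```text
time: 23.92
eef_pos: [0.5279, -0.3469, 0.1992]
ee_rot: [0.463, 0.886, -0.001, -0.0]
wrist_force: [-0.9, 0.4, -0.1]
grip_width: 0.998
gripper_force: 0.0
```

```bash
python3 - <<'E'
from h import *
a=down(125)
plan([((.529,-.344,.2),a),((.529,-.344,.033),a)])
I={n:camera(n).copy() for n in C}
for n,im in I.items():
    if n=='top':cv2.imwrite('pics/top2.png',im[...,::-1])
    m=near(red(hsv(im)),{'top':(430,234),'scene':(160,290)}[n],35);m0=near(red(hsv(cv2.imread(f'pics/{n}1.png')[...,::-1].copy())),{'top':(430,234),'scene':(160,290)}[n],35)
    print(n,cv2.boundingRect(m),cv2.boundingRect(m0),m.sum(),m0.sum())
E
```

```text
t 23.93 now [ 0.5279 -0.3469  0.1992] zdir [-0.001 -0.001 -1.   ] yaw x 124.9 q [-0.76  0.56  1.44 -0.    1.14 -1.37] F [-0.9  0.4 -0.1] w 0.998
-> [ 0.529 -0.344  0.2  ] turn deg [-0.1  0.  -0.1] | shift/0.2 before turn [ 0.009  0.013 -0.004] after [ 0.009  0.013 -0.004]
-> [ 0.529 -0.344  0.033] turn deg [0. 0. 0.] | shift/0.2 before turn [ 0.    -0.     0.835] after [ 0.    -0.     0.835]
top (402, 224, 40, 27) (401, 224, 41, 27) 635 643
scene (137, 265, 30, 31) (137, 266, 30, 27) 709 626
```

>>> apply_moves:
  steps:
    - {"linear": [0.008,0.012,0.15],"delta_rot": [0,0,0],"claw": -1}
    - {"linear": [0,0,0.17],"delta_rot": [0,0,0],"claw": -1}
    - {"linear": [0,0,0.17],"delta_rot": [0,0,0],"claw": -1}
    - {"linear": [0,0,0.15],"delta_rot": [0,0,0],"claw": -1}
    - {"linear": [0,0,0.11],"delta_rot": [0,0,0],"claw": -1}
    - {"linear": [0,0,0.07],"delta_rot": [0,0,0],"claw": -1}
    - {"linear": [0,0,0],"delta_rot": [0,0,0],"claw": -1}
  newtons: 50

```text
time: 24.9
eef_pos: [0.5287, -0.3398, 0.0363]
ee_rot: [0.462, 0.887, 0.0, -0.001]
wrist_force: [-0.4, 0.1, -0.3]
grip_width: 0.998
gripper_force: 0.0
```

>>> apply_moves:
  steps:
    - {"linear": [0,0,0],"delta_rot": [0,0,0],"claw": 1}
    - {"linear": [0,0,0],"delta_rot": [0,0,0],"claw": 1}
    - {"linear": [0,0,0],"delta_rot": [0,0,0],"claw": 1}
    - {"linear": [0,0,0],"delta_rot": [0,0,0],"claw": 1}
    - {"linear": [0,0,0],"delta_rot": [0,0,0],"claw": 1}
    - {"linear": [0,0,0],"delta_rot": [0,0,0],"claw": 1}

```text
time: 25.65
eef_pos: [0.529, -0.3412, 0.0373]
ee_rot: [0.462, 0.887, -0.0, 0.0]
wrist_force: [-1.1, 0.1, 5.0]
grip_width: 0.664
gripper_force: 49.9
```

>>> apply_moves:
  steps:
    - {"linear": [0,0,-0.08],"delta_rot": [0,0,0],"claw": 1}
    - {"linear": [0,0,-0.18],"delta_rot": [0,0,0],"claw": 1}
    - {"linear": [0,0,-0.2],"delta_rot": [0,0,0],"claw": 1}
    - {"linear": [0,0,-0.2],"delta_rot": [0,0,0],"claw": 1}
    - {"linear": [0,0,-0.2],"delta_rot": [0,0,0],"claw": 1}
    - {"linear": [0,0,-0.2],"delta_rot": [0,0,0],"claw": 1}
    - {"linear": [0,0,-0.2],"delta_rot": [0,0,0],"claw": 1}
    - {"linear": [0,0,-0.2],"delta_rot": [0,0,0],"claw": 1}
    - {"linear": [0,0,-0.1],"delta_rot": [0,0,0],"claw": 1}
    - {"linear": [0,0,0],"delta_rot": [0,0,0],"claw": 1}

```text
time: 26.9
eef_pos: [0.5297, -0.3412, 0.351]
ee_rot: [0.462, 0.887, -0.0, 0.002]
wrist_force: [-0.8, -0.6, -1.9]
grip_width: 0.661
gripper_force: 49.9
```

>>> apply_moves:
  steps:
    - {"linear": [0.022,0.107,-0.005],"delta_rot": [-0.082,0.017,0],"claw": 1}
    - {"linear": [0.043,0.214,-0.019],"delta_rot": [-0.163,0.033,0],"claw": 1}
    - {"linear": [0.043,0.214,-0.019],"delta_rot": [-0.163,0.033,0],"claw": 1}
    - {"linear": [0.043,0.214,-0.019],"delta_rot": [-0.163,0.033,0],"claw": 1}
    - {"linear": [0.043,0.214,-0.019],"delta_rot": [-0.163,0.033,0],"claw": 1}
    - {"linear": [0.043,0.214,-0.019],"delta_rot": [-0.163,0.033,0],"claw": 1}

```text
time: 27.65
eef_pos: [0.6714, -0.1912, 0.4547]
ee_rot: [0.411, 0.785, 0.446, 0.127]
wrist_force: [-0.3, 1.2, -2.0]
grip_width: 0.662
gripper_force: 49.9
```

```bash
python3 - <<'E'
from h import *
plan([])
E
```

```text
t 27.65 now [ 0.6714 -0.1912  0.4547] zdir [ 0.565  0.596 -0.571] yaw x 129.7 q [-0.82  0.43  1.31  0.96  1.52 -1.54] F [-0.3  1.2 -2. ] w 0.662
```

>>> apply_moves:
  steps:
    - {"linear": [0.043,0.214,-0.019],"delta_rot": [-0.163,0.033,0],"claw": 1}
    - {"linear": [0.043,0.214,-0.019],"delta_rot": [-0.163,0.033,0],"claw": 1}
    - {"linear": [0.043,0.214,-0.019],"delta_rot": [-0.163,0.033,0],"claw": 1}
    - {"linear": [0.043,0.214,-0.019],"delta_rot": [-0.163,0.033,0],"claw": 1}
    - {"linear": [0.043,0.214,-0.019],"delta_rot": [-0.163,0.033,0],"claw": 1}
    - {"linear": [0.043,0.214,-0.019],"delta_rot": [-0.163,0.033,0],"claw": 1}

```text
time: 28.4
eef_pos: [0.6875, -0.1767, 0.7053]
ee_rot: [0.25, 0.475, 0.811, 0.233]
wrist_force: [1.2, 0.8, -1.6]
grip_width: 0.664
gripper_force: 49.9
```

```bash
python3 - <<'E'
from h import *
plan([])
E
```

```text
t 28.4 now [ 0.6875 -0.1767  0.7053] zdir [0.627 0.654 0.423] yaw x 141.2 q [-0.83  0.48  1.38  1.98  1.75 -1.6 ] F [ 1.2  0.8 -1.6] w 0.664
```

>>> apply_moves:
  steps:
    - {"linear": [0.043,0.214,-0.019],"delta_rot": [-0.163,0.033,0],"claw": 1}
    - {"linear": [0.043,0.214,-0.019],"delta_rot": [-0.163,0.033,0],"claw": 1}
    - {"linear": [0.043,0.214,-0.019],"delta_rot": [-0.163,0.033,0],"claw": 1}
    - {"linear": [0.043,0.214,-0.019],"delta_rot": [-0.163,0.033,0],"claw": 1}
    - {"linear": [0.043,0.214,-0.019],"delta_rot": [-0.163,0.033,0],"claw": 1}
    - {"linear": [0.043,0.214,-0.019],"delta_rot": [-0.163,0.033,0],"claw": 1}
    - {"linear": [0.022,0.107,-0.005],"delta_rot": [-0.082,0.017,0],"claw": 1}
    - {"linear": [0,0,0],"delta_rot": [0,0,0],"claw": 1}

```text
time: 29.4
eef_pos: [0.5321, -0.3411, 0.8509]
ee_rot: [0.003, 0.002, 0.961, 0.277]
wrist_force: [0.5, 0.9, -1.6]
grip_width: 0.662
gripper_force: 49.9
```

```bash
python3 - <<'E'
from h import *
plan([])
R=Ro.from_quat(observe()['ee_rot']);z=R.inv().apply([0,0,1]);print('correction rotvec deg',np.degrees(np.cross([0,0,1],z)))
cv2.imwrite('pics/flip.png',camera('scene')[...,::-1])
E
```

```text
t 29.4 now [ 0.5321 -0.3411  0.8509] zdir [0.007 0.002 1.   ] yaw x 147.8 q [-0.75  0.52  1.4   3.13  1.91 -1.38] F [ 0.5  0.9 -1.6] w 0.662
correction rotvec deg [-0.30327891  0.31086409  0.        ]
```

View pics/flip.png

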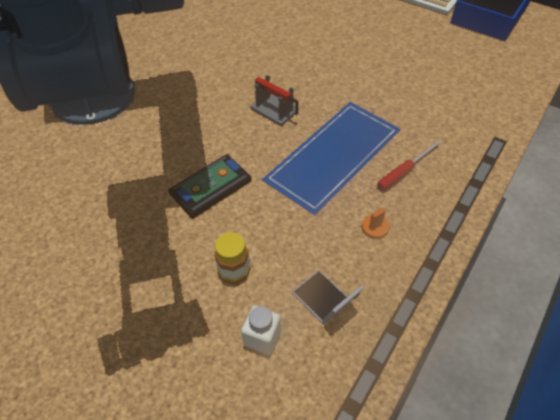

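The picture shows the bench clear of the red jar, which is held inverted above the frame, with everything else in place. I'll hold about a second, then turn it back.

>>> apply_moves:
  steps:
    - {"linear": [0,0,0],"delta_rot": [0,0,0],"claw": 1}
    - {"linear": [0,0,0],"delta_rot": [0,0,0],"claw": 1}
    - {"linear": [0,0,0],"delta_rot": [0,0,0],"claw": 1}
    - {"linear": [0,0,0],"delta_rot": [0,0,0],"claw": 1}
    - {"linear": [0,0,0],"delta_rot": [0,0,0],"claw": 1}
    - {"linear": [0,0,0],"delta_rot": [0,0,0],"claw": 1}
    - {"linear": [0,0,0],"delta_rot": [0,0,0],"claw": 1}
    - {"linear": [0,0,0],"delta_rot": [0,0,0],"claw": 1}
    - {"linear": [0,0,0],"delta_rot": [0,0,0],"claw": 1}
    - {"linear": [-0.022,-0.107,-0.005],"delta_rot": [0.082,-0.017,0],"claw": 1}
    - {"linear": [-0.043,-0.214,-0.019],"delta_rot": [0.163,-0.033,0],"claw": 1}
    - {"linear": [-0.043,-0.214,-0.019],"delta_rot": [0.163,-0.033,0],"claw": 1}
    - {"linear": [-0.043,-0.214,-0.019],"delta_rot": [0.163,-0.033,0],"claw": 1}
    - {"linear": [-0.043,-0.214,-0.019],"delta_rot": [0.163,-0.033,0],"claw": 1}
    - {"linear": [-0.043,-0.214,-0.019],"delta_rot": [0.163,-0.033,0],"claw": 1}

```text
time: 31.32
eef_pos: [0.6732, -0.191, 0.7427]
ee_rot: [0.216, 0.414, 0.85, 0.245]
wrist_force: [0.4, -0.7, -1.5]
grip_width: 0.664
gripper_force: 49.9
```

>>> apply_moves:
  steps:
    - {"linear": [-0.043,-0.214,-0.019],"delta_rot": [0.163,-0.033,0],"claw": 1}
    - {"linear": [-0.043,-0.214,-0.019],"delta_rot": [0.163,-0.033,0],"claw": 1}
    - {"linear": [-0.043,-0.214,-0.019],"delta_rot": [0.163,-0.033,0],"claw": 1}
    - {"linear": [-0.043,-0.214,-0.019],"delta_rot": [0.163,-0.033,0],"claw": 1}
    - {"linear": [-0.043,-0.214,-0.019],"delta_rot": [0.163,-0.033,0],"claw": 1}
    - {"linear": [-0.043,-0.214,-0.019],"delta_rot": [0.163,-0.033,0],"claw": 1}
    - {"linear": [-0.043,-0.214,-0.019],"delta_rot": [0.163,-0.033,0],"claw": 1}
    - {"linear": [-0.043,-0.214,-0.019],"delta_rot": [0.163,-0.033,0],"claw": 1}
    - {"linear": [-0.043,-0.214,-0.019],"delta_rot": [0.163,-0.033,0],"claw": 1}
    - {"linear": [-0.043,-0.214,-0.019],"delta_rot": [0.163,-0.033,0],"claw": 1}
    - {"linear": [-0.043,-0.214,-0.019],"delta_rot": [0.163,-0.033,0],"claw": 1}
    - {"linear": [-0.043,-0.214,-0.019],"delta_rot": [0.163,-0.033,0],"claw": 1}
    - {"linear": [-0.022,-0.107,-0.005],"delta_rot": [0.082,-0.017,0],"claw": 1}
    - {"linear": [0,0,0],"delta_rot": [0,0,0],"claw": 1}
    - {"linear": [0,0,0],"delta_rot": [0,0,0],"claw": 1}

```text
time: 33.2
eef_pos: [0.5295, -0.3404, 0.3487]
ee_rot: [0.462, 0.887, 0.001, 0.0]
wrist_force: [-0.6, -0.3, -1.3]
grip_width: 0.661
gripper_force: 49.9
```

```bash
python3 - <<'E'
from h import *
# mat: centre & slot
m=np.array([.610,.1536]);a=np.radians(-7.2);yv=np.array([-np.sin(a),np.cos(a)])
print(m-.08*yv,m+.06*yv,m+.08*yv)
q=m+.08*yv;R=Ro.from_quat(observe()['ee_rot'])
plan([((*q,.25),down(125)),((*q,.0375),down(125))])
E
```

```text
[0.59997334 0.07423082] [0.61751999 0.21312688] [0.62002666 0.23296918]
t 33.2 now [ 0.5295 -0.3404  0.3487] zdir [ 0.001  0.001 -1.   ] yaw x 124.9 q [-0.75  0.43  1.25  0.    1.46 -1.36] F [-0.6 -0.3 -1.3] w 0.661
-> [0.62002666 0.23296918 0.25      ] turn deg [ 0.1 -0.  -0.1] | shift/0.2 before turn [2.091 2.011 0.498] after [2.089 2.015 0.493]
-> [0.62002666 0.23296918 0.0375    ] turn deg [0. 0. 0.] | shift/0.2 before turn [ 0.    -0.     1.063] after [ 0.    -0.     1.063]
```

>>> apply_moves:
  steps:
    - {"linear": [0.08,0.08,0.02],"delta_rot": [0,0,0],"claw": 1}
    - {"linear": [0.161,0.155,0.038],"delta_rot": [0,0,0],"claw": 1}
    - {"linear": [0.161,0.155,0.038],"delta_rot": [0,0,0],"claw": 1}
    - {"linear": [0.161,0.155,0.038],"delta_rot": [0,0,0],"claw": 1}
    - {"linear": [0.161,0.155,0.038],"delta_rot": [0,0,0],"claw": 1}
    - {"linear": [0.161,0.155,0.038],"delta_rot": [0,0,0],"claw": 1}
    - {"linear": [0.161,0.155,0.038],"delta_rot": [0,0,0],"claw": 1}
    - {"linear": [0.161,0.155,0.038],"delta_rot": [0,0,0],"claw": 1}
    - {"linear": [0.161,0.155,0.038],"delta_rot": [0,0,0],"claw": 1}
    - {"linear": [0.161,0.155,0.038],"delta_rot": [0,0,0],"claw": 1}
    - {"linear": [0.161,0.155,0.038],"delta_rot": [0,0,0],"claw": 1}
    - {"linear": [0.161,0.155,0.038],"delta_rot": [0,0,0],"claw": 1}
    - {"linear": [0.161,0.155,0.038],"delta_rot": [0,0,0],"claw": 1}
    - {"linear": [0.08,0.07,0.02],"delta_rot": [0,0,0],"claw": 1}
    - {"linear": [0,0,0],"delta_rot": [0,0,0],"claw": 1}
    - {"linear": [0,0,0],"delta_rot": [0,0,0],"claw": 1}

```text
time: 35.2
eef_pos: [0.619, 0.2312, 0.2497]
ee_rot: [0.463, 0.887, -0.0, 0.0]
wrist_force: [0.3, -0.5, -1.4]
grip_width: 0.665
gripper_force: 49.9
```

>>> apply_moves:
  steps:
    - {"linear": [0,0,0.1],"delta_rot": [0,0,0],"claw": 1}
    - {"linear": [0,0,0.18],"delta_rot": [0,0,0],"claw": 1}
    - {"linear": [0,0,0.18],"delta_rot": [0,0,0],"claw": 1}
    - {"linear": [0,0,0.18],"delta_rot": [0,0,0],"claw": 1}
    - {"linear": [0,0,0.15],"delta_rot": [0,0,0],"claw": 1}
    - {"linear": [0,0,0.1],"delta_rot": [0,0,0],"claw": 1}
    - {"linear": [0,0,0.06],"delta_rot": [0,0,0],"claw": 1}
    - {"linear": [0,0,0],"delta_rot": [0,0,0],"claw": 1}
    - {"linear": [0,0,0],"delta_rot": [0,0,0],"claw": 1}

```text
time: 36.33
eef_pos: [0.6202, 0.2325, 0.0607]
ee_rot: [0.462, 0.887, 0.001, 0.001]
wrist_force: [0.4, 0.5, -1.0]
grip_width: 0.66
gripper_force: 49.9
```

```bash
python3 - <<'E'
from h import *
plan([((.62,.233,.0373),down(125))])
E
```

```text
t 36.33 now [0.6202 0.2325 0.0607] zdir [ 0.002  0.    -1.   ] yaw x 124.9 q [ 0.19  0.77  1.45 -0.    0.91 -0.42] F [ 0.4  0.5 -1. ] w 0.66
-> [0.62   0.233  0.0373] turn deg [ 0.1  0.1 -0.1] | shift/0.2 before turn [0.003 0.    0.117] after [0.003 0.    0.117]
```

>>> apply_moves:
  steps:
    - {"linear": [0,0,0.05],"delta_rot": [0,0,0],"claw": 1}
    - {"linear": [0,0,0.035],"delta_rot": [0,0,0],"claw": 1}
    - {"linear": [0,0,0.015],"delta_rot": [0,0,0],"claw": 1}
    - {"linear": [0,0,0.01],"delta_rot": [0,0,0],"claw": 1}
    - {"linear": [0,0,0],"delta_rot": [0,0,0],"claw": 1}

```text
time: 36.95
eef_pos: [0.6194, 0.2325, 0.0375]
ee_rot: [0.462, 0.887, 0.0, 0.0]
wrist_force: [0.2, 0.1, -2.3]
grip_width: 0.659
gripper_force: 49.9
```

>>> apply_moves:
  steps:
    - {"linear": [0,0,0.004],"delta_rot": [0,0,0],"claw": 1}
    - {"linear": [0,0,0],"delta_rot": [0,0,0],"claw": 1}

```text
time: 37.2
eef_pos: [0.6195, 0.2325, 0.0373]
ee_rot: [0.462, 0.887, 0.0, 0.0]
wrist_force: [0.0, 0.8, 2.0]
grip_width: 0.664
gripper_force: 49.9
```

>>> apply_moves:
  steps:
    - {"linear": [0,0,0],"delta_rot": [0,0,0],"claw": -0.4}
    - {"linear": [0,0,0],"delta_rot": [0,0,0],"claw": -0.7}
    - {"linear": [0,0,0],"delta_rot": [0,0,0],"claw": -1}
    - {"linear": [0,0,0],"delta_rot": [0,0,0],"claw": -1}
    - {"linear": [0,0,0],"delta_rot": [0,0,0],"claw": -1}
    - {"linear": [0,0,-0.1],"delta_rot": [0,0,0],"claw": -1}
    - {"linear": [0,0,-0.2],"delta_rot": [0,0,0],"claw": -1}
    - {"linear": [0,0,-0.2],"delta_rot": [0,0,0],"claw": -1}
    - {"linear": [0,0,-0.2],"delta_rot": [0,0,0],"claw": -1}
    - {"linear": [0,0,-0.2],"delta_rot": [0,0,0],"claw": -1}
    - {"linear": [0,0,-0.2],"delta_rot": [0,0,0],"claw": -1}

```text
time: 38.58
eef_pos: [0.6191, 0.2324, 0.2599]
ee_rot: [0.462, 0.887, 0.001, 0.001]
wrist_force: [-0.3, -0.7, -1.0]
grip_width: 0.996
gripper_force: 0.0
```

```bash
python3 - <<'E'
from h import *
I={n:camera(n).copy() for n in C}
for n in C:cv2.imwrite(f"pics/{n}3.png",I[n][...,::-1])
def rep(nm,f,g,r):
    uv={n:proj(n,[*g,.09])[0] for n in C};o=capfit(I,f,uv,r)
    for n in o:print(nm,n,[(x[0].round(4),round(x[1],3)) for x in o[n]])
rep('yel',yel,(.601,-.2165),28)
try:rep('red',red,(.62,.2325),24)
except Exception as e:print(e)
a=down(0)
plan([])
cr=lambda im,x,y:cv2.resize(im[y-40:y+40,x-40:x+40],(400,400),interpolation=2)
u=proj('scene',[.62,.2325,.05])[0].astype(int);v=proj('scene',[.601,-.2165,.05])[0].astype(int)
cv2.imwrite('pics/k.png',np.hstack([cr(I['scene'],*u),cr(I['scene'],*v)])[...,::-1])
E
```

```text
yel top [(array([ 0.6004, -0.2163]), np.float64(0.137)), (array([ 0.6004, -0.2167]), np.float64(0.11))]
yel scene [(array([ 0.6006, -0.2151]), np.float64(0.261)), (array([ 0.6037, -0.216 ]), np.float64(0.137))]
red top [(array([0.6196, 0.2286]), np.float64(2.724)), (array([0.6411, 0.2185]), np.float64(36.033))]
red scene [(array([0.6123, 0.245 ]), np.float64(4.548)), (array([0.6224, 0.2265]), np.float64(3.308))]
t 38.67 now [0.6224 0.2332 0.2644] zdir [ 0.013  0.003 -1.   ] yaw x 124.9 q [ 0.19  0.54  1.29  0.    1.3  -0.42] F [0.6 0.3 0. ] w 1.004
```

View pics/k.png

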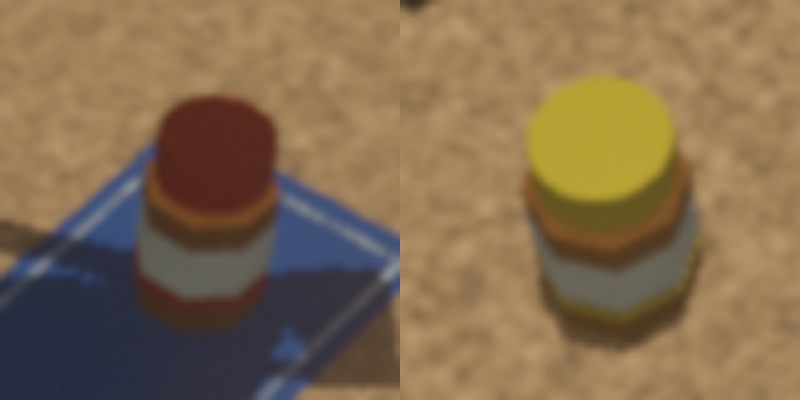

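Red stands upright on the mat, and yellow is still at (0.6015,-0.216). Going for yellow.

```bash
python3 - <<'E'
from h import *
R=Ro.from_quat(observe()['ee_rot'])
plan([((.6015,-.2163,.2),down(147)),((.6015,-.2163,.037),down(147))])
E
```

```text
t 38.67 now [0.6224 0.2332 0.2644] zdir [ 0.013  0.003 -1.   ] yaw x 124.9 q [ 0.19  0.54  1.29  0.    1.3  -0.42] F [0.6 0.3 0. ] w 1.004
-> [ 0.6015 -0.2163  0.2   ] turn deg [  0.6   0.4 -22.1] | shift/0.2 before turn [-1.781 -1.377  0.315] after [-1.136 -1.942  0.322]
-> [ 0.6015 -0.2163  0.037 ] turn deg [0. 0. 0.] | shift/0.2 before turn [ 0.    -0.     0.815] after [ 0.    -0.     0.815]
```

>>> apply_moves:
  steps:
    - {"linear": [0,0,0],"delta_rot": [0,0,-0.1228],"claw": -1}
    - {"linear": [0,0,0],"delta_rot": [0,0,-0.1228],"claw": -1}
    - {"linear": [0,0,0],"delta_rot": [0,0,-0.1228],"claw": -1}
    - {"linear": [-0.1136,-0.1942,0.032],"delta_rot": [0,0,0],"claw": -1}
    - {"linear": [-0.1136,-0.1942,0.032],"delta_rot": [0,0,0],"claw": -1}
    - {"linear": [-0.1136,-0.1942,0.032],"delta_rot": [0,0,0],"claw": -1}
    - {"linear": [-0.1136,-0.1942,0.032],"delta_rot": [0,0,0],"claw": -1}
    - {"linear": [-0.1136,-0.1942,0.032],"delta_rot": [0,0,0],"claw": -1}
    - {"linear": [-0.1136,-0.1942,0.032],"delta_rot": [0,0,0],"claw": -1}
    - {"linear": [-0.1136,-0.1942,0.032],"delta_rot": [0,0,0],"claw": -1}
    - {"linear": [-0.1136,-0.1942,0.032],"delta_rot": [0,0,0],"claw": -1}
    - {"linear": [-0.1136,-0.1942,0.032],"delta_rot": [0,0,0],"claw": -1}
    - {"linear": [-0.1136,-0.1942,0.032],"delta_rot": [0,0,0],"claw": -1}
    - {"linear": [0,0,0],"delta_rot": [0,0,0],"claw": -1}
    - {"linear": [0,0,0],"delta_rot": [0,0,0],"claw": -1}

```text
time: 40.55
eef_pos: [0.5981, -0.2165, 0.1928]
ee_rot: [0.284, 0.959, 0.0, -0.0]
wrist_force: [0.3, 0.8, -0.0]
grip_width: 1.0
gripper_force: 0.0
```

```bash
python3 - <<'E'
from h import *
plan([((.6015,-.2163,.2),down(147)),((.6015,-.2163,.037),down(147))])
im=camera('scene');uv=proj('scene',[.6015,-.2163,.09])[0]
m=near(yel(hsv(im)),uv,35);m0=near(yel(hsv(cv2.imread('pics/scene3.png')[...,::-1].copy())),uv,35)
print(cv2.boundingRect(m),cv2.boundingRect(m0),m.sum(),m0.sum())
E
```

```text
t 40.55 now [ 0.5981 -0.2165  0.1928] zdir [-0.001  0.001 -1.   ] yaw x 147.0 q [-0.52  0.58  1.43  0.    1.13 -1.52] F [ 0.3  0.8 -0. ] w 1.0
-> [ 0.6015 -0.2163  0.2   ] turn deg [ 0.  -0.1  0. ] | shift/0.2 before turn [-0.014  0.01  -0.036] after [-0.014  0.01  -0.036]
-> [ 0.6015 -0.2163  0.037 ] turn deg [0. 0. 0.] | shift/0.2 before turn [ 0.    -0.     0.815] after [ 0.    -0.     0.815]
(216, 233, 28, 30) (216, 233, 29, 29) 653 642
```

Unmoved. I'll descend by 0.78 and grip.

>>> apply_moves:
  steps:
    - {"linear": [-0.014,0.01,0.15],"delta_rot": [0,0,0],"claw": -1}
    - {"linear": [0,0,0.17],"delta_rot": [0,0,0],"claw": -1}
    - {"linear": [0,0,0.16],"delta_rot": [0,0,0],"claw": -1}
    - {"linear": [0,0,0.14],"delta_rot": [0,0,0],"claw": -1}
    - {"linear": [0,0,0.1],"delta_rot": [0,0,0],"claw": -1}
    - {"linear": [0,0,0.06],"delta_rot": [0,0,0],"claw": -1}
    - {"linear": [0,0,0],"delta_rot": [0,0,0],"claw": -1}
  newtons: 50

```text
time: 41.48
eef_pos: [0.6018, -0.2164, 0.0363]
ee_rot: [0.283, 0.959, 0.0, -0.0]
wrist_force: [-0.6, 1.5, -0.1]
grip_width: 1.0
gripper_force: 0.0
```

>>> apply_moves:
  steps:
    - {"linear": [0,0,0],"delta_rot": [0,0,0],"claw": 1}
    - {"linear": [0,0,0],"delta_rot": [0,0,0],"claw": 1}
    - {"linear": [0,0,0],"delta_rot": [0,0,0],"claw": 1}
    - {"linear": [0,0,0],"delta_rot": [0,0,0],"claw": 1}
    - {"linear": [0,0,0],"delta_rot": [0,0,0],"claw": 1}
    - {"linear": [0,0,0],"delta_rot": [0,0,0],"claw": 1}

```text
time: 42.22
eef_pos: [0.6022, -0.2171, 0.0373]
ee_rot: [0.284, 0.959, -0.0, 0.0]
wrist_force: [-0.5, 0.1, 5.2]
grip_width: 0.675
gripper_force: 49.0
```

```bash
python3 - <<'E'
from h import *
plan([])
s=observe();R=Ro.from_quat(s['ee_rot']);q1=s['qpos'][0]
n=R.inv().apply([np.cos(q1),np.sin(q1),0]);print('rot',n*.1667,'shift',.218*n[1],-.218*n[0])
E
```

```text
t 42.23 now [ 0.6022 -0.2171  0.0373] zdir [ 0.001 -0.    -1.   ] yaw x 147.0 q [-0.52  0.79  1.52  0.    0.84 -1.52] F [-0.5  0.1  5.2] w 0.675
rot [-1.66446224e-01  9.19390983e-03  1.29124106e-04] shift 0.012023229410727242 0.21766812683681774
```

>>> apply_moves:
  steps:
    - {"linear": [0,0,0],"delta_rot": [0,0,0],"claw": 1}
    - {"linear": [0,0,-0.08],"delta_rot": [0,0,0],"claw": 1}
    - {"linear": [0,0,-0.18],"delta_rot": [0,0,0],"claw": 1}
    - {"linear": [0,0,-0.2],"delta_rot": [0,0,0],"claw": 1}
    - {"linear": [0,0,-0.2],"delta_rot": [0,0,0],"claw": 1}
    - {"linear": [0,0,-0.2],"delta_rot": [0,0,0],"claw": 1}
    - {"linear": [0,0,-0.2],"delta_rot": [0,0,0],"claw": 1}
    - {"linear": [0,0,-0.2],"delta_rot": [0,0,0],"claw": 1}
    - {"linear": [0,0,-0.2],"delta_rot": [0,0,0],"claw": 1}
    - {"linear": [0,0,-0.1],"delta_rot": [0,0,0],"claw": 1}
    - {"linear": [0,0,0],"delta_rot": [0,0,0],"claw": 1}

```text
time: 43.6
eef_pos: [0.6025, -0.2171, 0.3509]
ee_rot: [0.284, 0.959, -0.0, 0.002]
wrist_force: [-0.2, 0.9, -1.9]
grip_width: 0.674
gripper_force: 49.1
```

>>> apply_moves:
  steps:
    - {"linear": [0.006,0.109,-0.005],"delta_rot": [-0.083,0.0045,0],"claw": 1}
    - {"linear": [0.012,0.218,-0.019],"delta_rot": [-0.166,0.009,0],"claw": 1}
    - {"linear": [0.012,0.218,-0.019],"delta_rot": [-0.166,0.009,0],"claw": 1}
    - {"linear": [0.012,0.218,-0.019],"delta_rot": [-0.166,0.009,0],"claw": 1}
    - {"linear": [0.012,0.218,-0.019],"delta_rot": [-0.166,0.009,0],"claw": 1}
    - {"linear": [0.012,0.218,-0.019],"delta_rot": [-0.166,0.009,0],"claw": 1}
    - {"linear": [0.012,0.218,-0.019],"delta_rot": [-0.166,0.009,0],"claw": 1}
    - {"linear": [0.012,0.218,-0.019],"delta_rot": [-0.166,0.009,0],"claw": 1}

```text
time: 44.6
eef_pos: [0.7227, -0.0055, 0.5336]
ee_rot: [0.227, 0.76, 0.593, 0.139]
wrist_force: [-0.3, 0.7, -1.7]
grip_width: 0.678
gripper_force: 49.1
```

```bash
python3 - <<'E'
from h import *
plan([])
E
```

```text
t 44.6 now [ 0.7227 -0.0055  0.5336] zdir [ 0.481  0.838 -0.258] yaw x 149.3 q [-0.6   0.46  1.31  1.3   1.6  -1.72] F [-0.3  0.7 -1.7] w 0.678
```

Remaining turn: 105° (10 full rows and a half row), then the hold.

>>> apply_moves:
  steps:
    - {"linear": [0.012,0.218,-0.019],"delta_rot": [-0.166,0.009,0],"claw": 1}
    - {"linear": [0.012,0.218,-0.019],"delta_rot": [-0.166,0.009,0],"claw": 1}
    - {"linear": [0.012,0.218,-0.019],"delta_rot": [-0.166,0.009,0],"claw": 1}
    - {"linear": [0.012,0.218,-0.019],"delta_rot": [-0.166,0.009,0],"claw": 1}
    - {"linear": [0.012,0.218,-0.019],"delta_rot": [-0.166,0.009,0],"claw": 1}
    - {"linear": [0.012,0.218,-0.019],"delta_rot": [-0.166,0.009,0],"claw": 1}
    - {"linear": [0.012,0.218,-0.019],"delta_rot": [-0.166,0.009,0],"claw": 1}
    - {"linear": [0.012,0.218,-0.019],"delta_rot": [-0.166,0.009,0],"claw": 1}
    - {"linear": [0.012,0.218,-0.019],"delta_rot": [-0.166,0.009,0],"claw": 1}
    - {"linear": [0.012,0.218,-0.019],"delta_rot": [-0.166,0.009,0],"claw": 1}
    - {"linear": [0.006,0.109,-0.005],"delta_rot": [-0.083,0.0045,0],"claw": 1}
    - {"linear": [0,0,0],"delta_rot": [0,0,0],"claw": 1}
    - {"linear": [0,0,0],"delta_rot": [0,0,0],"claw": 1}

```text
time: 46.22
eef_pos: [0.6033, -0.2147, 0.8519]
ee_rot: [0.003, 0.004, 0.973, 0.231]
wrist_force: [-0.8, 0.1, -1.3]
grip_width: 0.673
gripper_force: 49.1
```

```bash
python3 - <<'E'
from h import *
plan([])
E
```

```text
t 46.23 now [ 0.6033 -0.2147  0.8519] zdir [0.007 0.007 1.   ] yaw x 153.3 q [-0.52  0.53  1.37  3.13  1.9  -1.52] F [-0.8  0.1 -1.3] w 0.673
```

>>> apply_moves:
  steps:
    - {"linear": [0,0,0],"delta_rot": [0,0,0],"claw": 1}
    - {"linear": [0,0,0],"delta_rot": [0,0,0],"claw": 1}
    - {"linear": [0,0,0],"delta_rot": [0,0,0],"claw": 1}
    - {"linear": [0,0,0],"delta_rot": [0,0,0],"claw": 1}
    - {"linear": [0,0,0],"delta_rot": [0,0,0],"claw": 1}
    - {"linear": [0,0,0],"delta_rot": [0,0,0],"claw": 1}
    - {"linear": [0,0,0],"delta_rot": [0,0,0],"claw": 1}
    - {"linear": [0,0,0],"delta_rot": [0,0,0],"claw": 1}
    - {"linear": [0,0,0],"delta_rot": [0,0,0],"claw": 1}
    - {"linear": [-0.006,-0.109,-0.005],"delta_rot": [0.083,-0.0045,0],"claw": 1}
    - {"linear": [-0.012,-0.218,-0.019],"delta_rot": [0.166,-0.009,0],"claw": 1}
    - {"linear": [-0.012,-0.218,-0.019],"delta_rot": [0.166,-0.009,0],"claw": 1}
    - {"linear": [-0.012,-0.218,-0.019],"delta_rot": [0.166,-0.009,0],"claw": 1}
    - {"linear": [-0.012,-0.218,-0.019],"delta_rot": [0.166,-0.009,0],"claw": 1}
    - {"linear": [-0.012,-0.218,-0.019],"delta_rot": [0.166,-0.009,0],"claw": 1}

```text
time: 48.1
eef_pos: [0.7053, -0.0359, 0.7427]
ee_rot: [0.133, 0.448, 0.86, 0.205]
wrist_force: [-0.4, -0.1, -1.1]
grip_width: 0.676
gripper_force: 49.1
```

>>> apply_moves:
  steps:
    - {"linear": [-0.012,-0.218,-0.019],"delta_rot": [0.166,-0.009,0],"claw": 1}
    - {"linear": [-0.012,-0.218,-0.019],"delta_rot": [0.166,-0.009,0],"claw": 1}
    - {"linear": [-0.012,-0.218,-0.019],"delta_rot": [0.166,-0.009,0],"claw": 1}
    - {"linear": [-0.012,-0.218,-0.019],"delta_rot": [0.166,-0.009,0],"claw": 1}
    - {"linear": [-0.012,-0.218,-0.019],"delta_rot": [0.166,-0.009,0],"claw": 1}
    - {"linear": [-0.012,-0.218,-0.019],"delta_rot": [0.166,-0.009,0],"claw": 1}
    - {"linear": [-0.012,-0.218,-0.019],"delta_rot": [0.166,-0.009,0],"claw": 1}
    - {"linear": [-0.012,-0.218,-0.019],"delta_rot": [0.166,-0.009,0],"claw": 1}
    - {"linear": [-0.012,-0.218,-0.019],"delta_rot": [0.166,-0.009,0],"claw": 1}
    - {"linear": [-0.012,-0.218,-0.019],"delta_rot": [0.166,-0.009,0],"claw": 1}
    - {"linear": [-0.012,-0.218,-0.019],"delta_rot": [0.166,-0.009,0],"claw": 1}
    - {"linear": [-0.012,-0.218,-0.019],"delta_rot": [0.166,-0.009,0],"claw": 1}
    - {"linear": [-0.006,-0.109,-0.005],"delta_rot": [0.083,-0.0045,0],"claw": 1}
    - {"linear": [0,0,0],"delta_rot": [0,0,0],"claw": 1}
    - {"linear": [0,0,0],"delta_rot": [0,0,0],"claw": 1}

```text
time: 49.98
eef_pos: [0.6023, -0.2163, 0.3487]
ee_rot: [0.284, 0.959, 0.001, 0.0]
wrist_force: [0.2, 0.1, -1.4]
grip_width: 0.675
gripper_force: 49.1
```

```bash
python3 - <<'E'
from h import *
a=down(147)
plan([((.6,.074,.25),a),((.6,.074,.0373),a)])
E
```

```text
t 49.98 now [ 0.6023 -0.2163  0.3487] zdir [ 0.001  0.002 -1.   ] yaw x 147.0 q [-0.52  0.44  1.23  0.    1.47 -1.52] F [ 0.2  0.1 -1.4] w 0.675
-> [0.6   0.074 0.25 ] turn deg [ 0.1 -0.   0. ] | shift/0.2 before turn [0.799 1.211 0.496] after [0.8   1.211 0.493]
-> [0.6    0.074  0.0373] turn deg [0. 0. 0.] | shift/0.2 before turn [ 0.    -0.     1.064] after [ 0.    -0.     1.064]
```

>>> apply_moves:
  steps:
    - {"linear": [0.05,0.071,0.03],"delta_rot": [0,0,0],"claw": 1}
    - {"linear": [0.1,0.152,0.062],"delta_rot": [0,0,0],"claw": 1}
    - {"linear": [0.1,0.152,0.062],"delta_rot": [0,0,0],"claw": 1}
    - {"linear": [0.1,0.152,0.062],"delta_rot": [0,0,0],"claw": 1}
    - {"linear": [0.1,0.152,0.062],"delta_rot": [0,0,0],"claw": 1}
    - {"linear": [0.1,0.152,0.062],"delta_rot": [0,0,0],"claw": 1}
    - {"linear": [0.1,0.152,0.062],"delta_rot": [0,0,0],"claw": 1}
    - {"linear": [0.1,0.152,0.062],"delta_rot": [0,0,0],"claw": 1}
    - {"linear": [0.05,0.076,0.03],"delta_rot": [0,0,0],"claw": 1}
    - {"linear": [0,0,0],"delta_rot": [0,0,0],"claw": 1}
    - {"linear": [0,0,0],"delta_rot": [0,0,0],"claw": 1}

```text
time: 51.35
eef_pos: [0.6001, 0.0726, 0.2504]
ee_rot: [0.284, 0.959, -0.0, 0.001]
wrist_force: [0.6, -0.1, -1.0]
grip_width: 0.675
gripper_force: 49.1
```

```bash
python3 - <<'E'
from h import *
a=down(147)
plan([((.6,.074,.0373),a)])
I={n:camera(n).copy() for n in C}
uv={n:proj(n,[.6195,.2325,.09])[0] for n in C};o=capfit(I,red,uv,20)
for n in o:print(n,[(x[0].round(4),round(x[1],3)) for x in o[n]])
E
```

```text
t 51.35 now [0.6001 0.0726 0.2504] zdir [ 0.001 -0.001 -1.   ] yaw x 147.0 q [-0.06  0.47  1.46 -0.    1.22 -1.06] F [ 0.6 -0.1 -1. ] w 0.675
-> [0.6    0.074  0.0373] turn deg [-0.   0.1  0. ] | shift/0.2 before turn [0.005 0.006 1.066] after [0.004 0.005 1.066]
top [(array([0.617 , 0.2268]), np.float64(219.938)), (array([0.6375, 0.2398]), np.float64(554.188))]
scene [(array([0.6153, 0.2489]), np.float64(0.656)), (array([0.6231, 0.229 ]), np.float64(0.192))]
```

Red is still in place. Lowering yellow.

>>> apply_moves:
  steps:
    - {"linear": [0,0,0.1],"delta_rot": [0,0,0],"claw": 1}
    - {"linear": [0,0,0.18],"delta_rot": [0,0,0],"claw": 1}
    - {"linear": [0,0,0.18],"delta_rot": [0,0,0],"claw": 1}
    - {"linear": [0,0,0.18],"delta_rot": [0,0,0],"claw": 1}
    - {"linear": [0,0,0.16],"delta_rot": [0,0,0],"claw": 1}
    - {"linear": [0,0,0.13],"delta_rot": [0,0,0],"claw": 1}
    - {"linear": [0,0,0.08],"delta_rot": [0,0,0],"claw": 1}
    - {"linear": [0,0,0.03],"delta_rot": [0,0,0],"claw": 1}
    - {"linear": [0,0,0],"delta_rot": [0,0,0],"claw": 1}
    - {"linear": [0,0,0],"delta_rot": [0,0,0],"claw": 1}

```text
time: 52.7
eef_pos: [0.6005, 0.0735, 0.043]
ee_rot: [0.284, 0.959, 0.0, 0.001]
wrist_force: [0.1, 0.1, -1.3]
grip_width: 0.679
gripper_force: 49.1
```

>>> apply_moves:
  steps:
    - {"linear": [0,0,0.018],"delta_rot": [0,0,0],"claw": 1}
    - {"linear": [0,0,0.01],"delta_rot": [0,0,0],"claw": 1}
    - {"linear": [0,0,0],"delta_rot": [0,0,0],"claw": 1}

```text
time: 53.08
eef_pos: [0.5999, 0.0736, 0.0373]
ee_rot: [0.284, 0.959, 0.0, 0.0]
wrist_force: [-1.5, 0.7, 4.3]
grip_width: 0.677
gripper_force: 49.1
```

Contact. Release, lift, and retreat towards -y for a clear view.

>>> apply_moves:
  steps:
    - {"linear": [0,0,0],"delta_rot": [0,0,0],"claw": -0.4}
    - {"linear": [0,0,0],"delta_rot": [0,0,0],"claw": -0.7}
    - {"linear": [0,0,0],"delta_rot": [0,0,0],"claw": -1}
    - {"linear": [0,0,0],"delta_rot": [0,0,0],"claw": -1}
    - {"linear": [0,0,0],"delta_rot": [0,0,0],"claw": -1}
    - {"linear": [0,0,-0.1],"delta_rot": [0,0,0],"claw": -1}
    - {"linear": [0,0,-0.2],"delta_rot": [0,0,0],"claw": -1}
    - {"linear": [0,0,-0.2],"delta_rot": [0,0,0],"claw": -1}
    - {"linear": [0,0,-0.2],"delta_rot": [0,0,0],"claw": -1}
    - {"linear": [0,0,-0.2],"delta_rot": [0,0,0],"claw": -1}
    - {"linear": [0,0,-0.2],"delta_rot": [0,0,0],"claw": -1}
    - {"linear": [-0.1,-0.2,0],"delta_rot": [0,0,0],"claw": -1}
    - {"linear": [-0.1,-0.2,0],"delta_rot": [0,0,0],"claw": -1}
    - {"linear": [-0.1,-0.2,0],"delta_rot": [0,0,0],"claw": -1}
    - {"linear": [-0.1,-0.2,0],"delta_rot": [0,0,0],"claw": -1}
    - {"linear": [-0.1,-0.2,0],"delta_rot": [0,0,0],"claw": -1}
    - {"linear": [-0.1,-0.2,0],"delta_rot": [0,0,0],"claw": -1}
    - {"linear": [0,0,0],"delta_rot": [0,0,0],"claw": -1}

```text
time: 55.32
eef_pos: [0.5693, -0.1964, 0.2561]
ee_rot: [0.286, 0.958, -0.0, 0.0]
wrist_force: [0.8, 0.8, -0.8]
grip_width: 0.999
gripper_force: 0.0
```

```bash
python3 - <<'E'
from h import *
I={n:camera(n)[...,::-1].copy() for n in C}
s,t=I['scene'],I['top']
a=cv2.resize(s[60:260,170:450],None,fx=1.43,fy=1.5);b=cv2.resize(t[140:340,80:360],None,fx=1.43,fy=1.5)
cv2.imwrite('pics/end.png',np.hstack([a,b])[:, :800])
E
```

```text
(no output)
```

View pics/end.png

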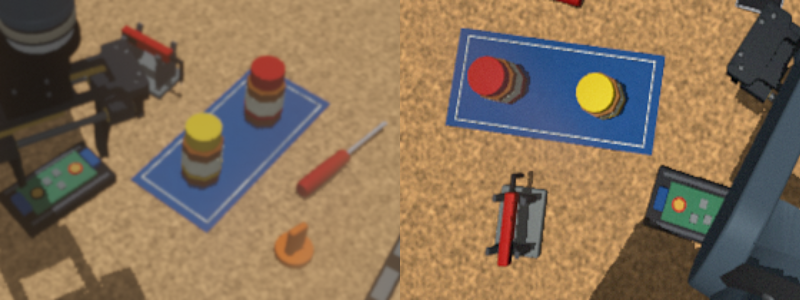

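Both jars stand upright on the mat, the probe lies in its rest as before, and the gripper is open and clear.

```bash
python3 -c "
from cell import bot
print(bot.finish_job())"
```

```text
the job is handed in; nothing more can be done
None
```

The job is handed in at about 55 s: the probe pressed the black pad and then the red pad and is back in its rest, and the red and yellow jars were each inverted for over a second and stand upright on the mat (no blue jar was there).

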